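Count four mixing nuts onto the tray and tip them into the tub

ROBOT

A 6-joint arm with a two-finger parallel gripper is mounted at the origin on the work surface. World frame = base frame: x ahead of the robot, y to its left, z up, the work surface at z = 0. Lengths are in m, angles in rad, forces in N, time in s.
With the tool pointing down it reaches from about 0.35 to 0.85 m from the base axis. Payload 8.1 kg.
Tool frame: the origin (TCP) lies at the very end of the fingers, on their centre line; the grasp point (between the pads) lies 19 mm behind it; z points along the fingers, y is the line along which they close (so a half turn about z gives the same grasp; the last joint's range is limited). The gripper opens to 93 mm and grips with 3 to 60 N. Pads are 15 mm wide; open, the fingers measure 128 mm over their backs; the gripper's body (75 mm by 188 mm) begins 65 mm behind the grasp point.
Start: joints at [1.02, 0.13, 1.488, -0, 1.523, -0.085], TCP at [0.269, 0.536, 0.219] pointing down, gripper open.
Joint ranges: [-2.96, 2.96], [-0.89, 2.26], [0.02, 2.5], [-1.34, 4.48], [0, 2.73], [-2.66, 2.66]. Speed limits (rad/s): [2.39, 2.39, 2.79, 3.14, 3.14, 3.14].

INTERFACE

Orientations are given as a rotation vector (axis times angle).
In Python, from plant import robot gives the robot as it stands.
- The arm moves only by the tool play_rows, never from a script. Its argument "deltas" is one flat list of numbers, 5 for each row, row after row: the shift along the tool's x, y, z in mm, then the turn about the tool's z in degrees, then the finger opening in mm, from 0 to 93. A call has 1 to 10 rows; each row shifts and turns the commanded pose from where the row before left it, along the tool's axes as they then stand; what a row does not reach is not made up. A row lasts 1/12 s, in which the tool goes at most 41.7 mm and 7.16 degrees, less where a joint would pass 70% of its speed; a pose out of reach is approached as far as the arm can. A call with a gripper value outside its range is refused whole. The fingers move at their own pace and stop on an object; "newtons" is the grip in N (left out, the last holds). Time passes only in rows, so rows that do not move let the fingers close. It gives the time, the measured TCP pose, the force, the opening and the grip force at its end, in the units of the state.
- robot.read_state(): the state, without advancing time (a new reading comes with each control period).
- robot.read_camera(name): name is "scene" or "top"; returns a dict with "pixels" (480x640x3 uint8, blue, green, red), "mtx" (3x3 intrinsics, pixels), "D" ([k1, k2, p1, p2, k3] as OpenCV has them; the pictures are not rectified), "eye" and "rotation" of the camera in the world. Camera axes: x right, y up, looking along -z (the intrinsics and any distortion apply to the point x, -y, -z); pixel columns grow to the right and rows downward; lengths in m; the calibration is good to about 2 mm. A picture is of the moment at which its call begins. There is no depth.
- robot.close_job(): hands the job in; it is judged then, once.
The state is a dict: "t": time; "q": joint angles; "dq": joint speeds; "joint_torque": joint torques, N m; "tool_pos": TCP position; "orientation": TCP orientation; "force": force on the tool from outside, world axes, zero at the start; "wrist_torque": the same for the moment, N m; "opening": finger opening in m; "gripper_force": force on a finger pad.
Only numpy, scipy, OpenCV 4.12 (cv2) and the standard library are available. Lean on these libraries where they do the work, as an engineer would, in place of code of your own. Each camera call takes 0.05 s, during which the arm holds its last target. There are 200 camera calls.

TASK

The mixing tub needs exactly four of the hexagon nuts as agitators: count four from the black mat onto the aluminium tray, then lift the tray by its black grip and tip it over the white tub so that all four slide in. Set the empty tray back down level where it stood, and put all that is left over, the fifth nut and every round spacer, into the grey stock bin; leave the paint can, brush and cup alone.

Things in the scene. Friction and masses are not known exactly. Their poses are not given: they have to be found in the camera images.
- nut1: one of five identical plain steel hexagon nuts lying flat on the black mat, 26 mm across the flats (30 mm across the corners), 16 mm high, 35 g; origin at the centre of its underside, z up; at yaw 0 pairs of flats face along its x axis and at 60 and 120 degrees from it
- nut2: one of five identical plain steel hexagon nuts lying flat on the black mat, 26 mm across the flats (30 mm across the corners), 16 mm high, 35 g; origin at the centre of its underside, z up; at yaw 0 pairs of flats face along its x axis and at 60 and 120 degrees from it
- nut3: one of five identical plain steel hexagon nuts lying flat on the black mat, 26 mm across the flats (30 mm across the corners), 16 mm high, 35 g; origin at the centre of its underside, z up; at yaw 0 pairs of flats face along its x axis and at 60 and 120 degrees from it
- nut4: one of five identical plain steel hexagon nuts lying flat on the black mat, 26 mm across the flats (30 mm across the corners), 16 mm high, 35 g; origin at the centre of its underside, z up; at yaw 0 pairs of flats face along its x axis and at 60 and 120 degrees from it
- nut5: one of five identical plain steel hexagon nuts lying flat on the black mat, 26 mm across the flats (30 mm across the corners), 16 mm high, 35 g; origin at the centre of its underside, z up; at yaw 0 pairs of flats face along its x axis and at 60 and 120 degrees from it
- spacer1: one of 1 to 3 plain steel round spacers standing on the black mat among the nuts: like a short length of thin-walled tube, 30 mm in diameter, 28 mm high, 40 g; origin at the centre of its underside, z along its axis. Absent in some runs
- spacer2: one of 1 to 3 plain steel round spacers standing on the black mat among the nuts: like a short length of thin-walled tube, 30 mm in diameter, 28 mm high, 40 g; origin at the centre of its underside, z along its axis. Absent in some runs
- spacer3: one of 1 to 3 plain steel round spacers standing on the black mat among the nuts: like a short length of thin-walled tube, 30 mm in diameter, 28 mm high, 40 g; origin at the centre of its underside, z along its axis. Absent in some runs
- mat: thin black rubber mat 210 x 210 mm, 3 mm thick, fixed; its origin lies on the bench under the point 65 mm before the mat's centre (the centre is at its +x 65 mm)
- tray: loose aluminium tipping tray, 220 g, floor 153 x 102 mm (its x, y), sheet 3 mm; walls up to 24 mm high on both sides and at the back (+x), none at the front (-x), which is open for tipping. Polished: nuts start to slide at 15 to 24 degrees. Black upright grip behind the back wall: 36 mm in x, 14 mm in y, from 10 to 70 mm high, centred at x 94.5 mm. Origin: centre of the floor's underside; z up
- tray_grip (a point): the middle of the tray's upright black grip, 48 mm above the tray's underside: pinch it here from above, across its 14 mm width (tray's y)
- tray_lip (a point): middle of the open front edge of the tray's floor, top side
- tray_mid (a point): middle of the tray's floor, top side
- tub: round white open mixing tub, fixed, 150 mm across and 85 mm high, wall 3 mm, floor 4 mm; origin at the centre of its underside, z up; it stands to the left or the right of the tray, nearer the robot
- tub_mid (a point): on the tub's axis, 34 mm above the bench (30 mm above its inner floor)
- bin: square grey open stock bin, fixed, 130 x 130 mm and 45 mm high, wall and floor 3 mm, beyond the tub; origin at the centre of its underside
- bin_mid (a point): centre of the bin's inner floor, 3 mm above the bench
- paint_can: bystander: small paint can 90 mm across, 110 mm high, at the left of the bench; origin under its centre
- brush: bystander: brush lying crosswise on the far part of the bench
- cup: bystander: grey cup 80 mm across, 90 mm high, at the right of the bench; origin under its centre

How it is judged:
On the way, in this order (a step that is already met when the one before it is completed fails the run):
1. the tray is lifted more than 70 mm with exactly four nuts, and no spacer, on it (height (world z) of tray above 0.07 m and distance between any of nut1, nut2 and tray_mid below 0.088 m and distance between any of nut1, nut3 and tray_mid below 0.088 m and distance between any of nut1, nut4 and tray_mid below 0.088 m and distance between any of nut1, nut5 and tray_mid below 0.088 m and distance between any of nut2, nut3 and tray_mid below 0.088 m and distance between any of nut2, nut4 and tray_mid below 0.088 m and distance between any of nut2, nut5 and tray_mid below 0.088 m and distance between any of nut3, nut4 and tray_mid below 0.088 m and distance between any of nut3, nut5 and tray_mid below 0.088 m and distance between any of nut4, nut5 and tray_mid below 0.088 m and distance between any of nut1, nut2, nut3, nut4, nut5 and tray_mid above 0.088 m and distance between each of spacer1, spacer2, spacer3 and tray_mid above 0.088 m), for 0.1 s.
2. the tray is tipped (more than 17 degrees) and exactly four nuts, and no spacer, lie in the tub (angle between tray's own z axis and vertical above 0.3 rad and distance between any of nut1, nut2 and tub_mid below 0.075 m and distance between any of nut1, nut3 and tub_mid below 0.075 m and distance between any of nut1, nut4 and tub_mid below 0.075 m and distance between any of nut1, nut5 and tub_mid below 0.075 m and distance between any of nut2, nut3 and tub_mid below 0.075 m and distance between any of nut2, nut4 and tub_mid below 0.075 m and distance between any of nut2, nut5 and tub_mid below 0.075 m and distance between any of nut3, nut4 and tub_mid below 0.075 m and distance between any of nut3, nut5 and tub_mid below 0.075 m and distance between any of nut4, nut5 and tub_mid below 0.075 m and distance between any of nut1, nut2, nut3, nut4, nut5 and tub_mid above 0.075 m and distance between each of spacer1, spacer2, spacer3 and tub_mid above 0.075 m), for 0.2 s.
At the end, for the whole second after the job is handed in: exactly four nuts in the tub (within 75 mm of tub_mid); the fifth nut and every spacer in the grey bin (within 76 mm of bin_mid); the tray level on the bench (under 5 degrees), within 50 mm of where it was at the start; all at rest (distance between any of nut1, nut2 and tub_mid below 0.075 m and distance between any of nut1, nut3 and tub_mid below 0.075 m and distance between any of nut1, nut4 and tub_mid below 0.075 m and distance between any of nut1, nut5 and tub_mid below 0.075 m and distance between any of nut2, nut3 and tub_mid below 0.075 m and distance between any of nut2, nut4 and tub_mid below 0.075 m and distance between any of nut2, nut5 and tub_mid below 0.075 m and distance between any of nut3, nut4 and tub_mid below 0.075 m and distance between any of nut3, nut5 and tub_mid below 0.075 m and distance between any of nut4, nut5 and tub_mid below 0.075 m and distance between any of nut1, nut2, nut3, nut4, nut5 and bin_mid below 0.076 m and distance between each of spacer1, spacer2, spacer3 and bin_mid below 0.076 m and angle between tray's own z axis and vertical below 0.08 rad and height (world z) of tray below 0.008 m and distance of tray from where it was at the start of the episode below 0.05 m and linear speed of tray below 0.02 m/s and linear speed of each of nut1, nut2, nut3, nut4, nut5 below 0.05 m/s); the robot touches nothing.
It fails at once if a bystander (paint can, brush or cup) is moved more than 30 mm (distance of any of paint_can, brush, cup from where it was at the start of the episode above 0.03 m).
Of spacer1, spacer2, spacer3 only 1 to 3 are there at a start; the rules pass over those that are not, and their reading is None.
At some moment in a run one of nut1, nut2, nut3, nut4, nut5, spacer1, spacer2, spacer3 may be knocked a few centimetres aside while the robot is not near it.
It also fails if it takes over 208 s, if anything falls off the work surface, if the arm or the gripper's body presses on something with over 40 N, if the wrist force passes 120 N, or if a joint passes its speed limit or range.

## Working session

There is one attempt and no reset: what is moved stays moved. The work goes in short steps, Python scripts to look and compute and a tool call to move; the robot and the scene stay as the last step left them, time stands still between calls to the robot, and variables do not carry over. Pictures are saved under pics/ and viewed, at most 14 in all, crops included, and the job is handed in when it is done.

Besides the shell and the picture viewer there is one more tool, called after ">>>" by a JSON object that holds its "api" and its "payload". play_rows: Moves the arm, as the interface text tells. Its arguments: {"type":"object","properties":{"deltas":{"type":"array"},"newtons":{"type":"number"}},"required":["deltas"]}

```bash
ls; mkdir -p pics; cat > h.py <<'E'
import numpy as np,cv2
from scipy.spatial.transform import Rotation as R
from plant import robot
def snap(n,f=None):
    c=robot.read_camera(n); c={k:(np.array(v) if k!='name' else v) for k,v in c.items()}
    if f: cv2.imwrite('pics/'+f,c['pixels'])
    return c
def rot(c):
    r=np.array(c['rotation'],float)
    return r if r.shape==(3,3) else R.from_rotvec(r).as_matrix()
def world(c,uv,z):
    p=cv2.undistortPoints(np.array(uv,float).reshape(-1,1,2),c['mtx'],c['D']).reshape(-1,2)
    d=np.c_[p[:,0],-p[:,1],-np.ones(len(p))]@rot(c).T
    e=c['eye']; z=np.broadcast_to(z,len(p))
    return e+d*((z-e[2])/d[:,2])[:,None]
def pix(c,X):
    q=(np.atleast_2d(X)-c['eye'])@rot(c); q=q*[1,-1,-1]
    return cv2.projectPoints(q,np.zeros(3),np.zeros(3),c['mtx'],c['D'])[0].reshape(-1,2)
E
python3 - <<'E'
from h import *
for n in('top','scene'):
    c=snap(n,n+'0.png'); print(n,c['eye'],rot(c).round(3).tolist(),c['mtx'].tolist(),c['D'])
s=robot.read_state();print(s)
E
```

```text
pics
top [ 0.36865241 -0.00915367  1.48307906] [[0.011, 0.986, -0.165], [-1.0, 0.011, -0.001], [0.001, 0.165, 0.986]] [[549.7663162562916, 0.0, 326.6332182578807], [0.0, 549.7663162562916, 234.96247106028724], [0.0, 0.0, 1.0]] [-0.01076346  0.          0.          0.          0.        ]
scene [1.27315179 0.29157493 0.78499407] [[-0.414, -0.636, 0.651], [0.91, -0.304, 0.281], [0.02, 0.709, 0.705]] [[452.95323754304655, 0.0, 321.264893768458], [0.0, 452.95323754304655, 241.8552497396409], [0.0, 0.0, 1.0]] [0.01866332 0.         0.         0.         0.        ]
{'t': 0.1, 'q': array([ 1.01957677e+00,  1.31097866e-01,  1.48917574e+00, -2.29426351e-05,
        1.52298569e+00, -8.53556272e-02]), 'dq': array([-0.00068901, -0.00127338, -0.00225759, -0.00010374, -0.00226975,
        0.00094358]), 'joint_torque': array([ 1.44590438e-03, -5.61343002e+01, -4.93094051e+01,  7.70202535e-02,
        2.92001705e-02, -5.29712679e-05]), 'tool_pos': array([0.26921101, 0.53563937, 0.2176821 ]), 'orientation': array([-7.25060605e-01, -3.05626328e+00,  2.49732543e-03]), 'force': array([ 0.6076274 ,  0.29618921, -0.21039491]), 'wrist_torque': array([ 0.03284058, -0.01465636, -0.04507711]), 'gripper_force': 0.0, 'opening': 0.09290930953565216}
```

View pics/top0.png

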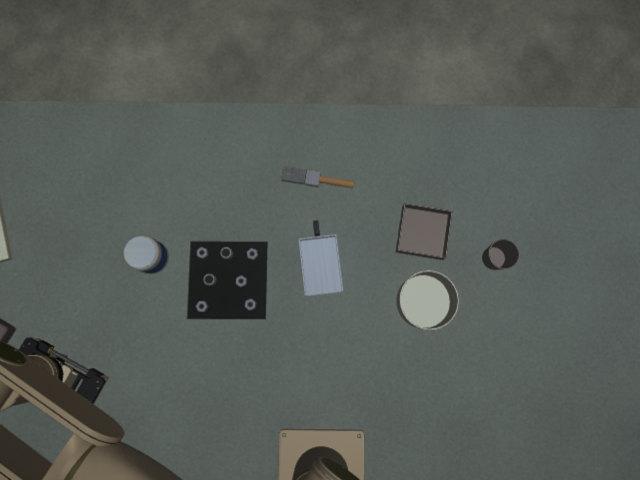

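View pics/scene0.png

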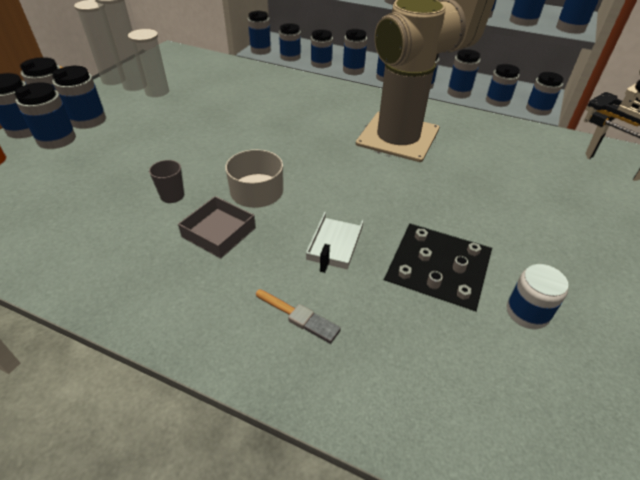

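The top view shows the mat at left with 7 parts, near (202,253), (226,253), (252,254), (209,280), (241,282), (201,306) and (250,304). The tray is centred at (321,265) with its grip at (316,228), the tub is at (428,300) and the bin at (424,232). Next I'll enlarge the mat and tray.

```bash
python3 - <<'E'
from h import *
p=cv2.imread('pics/top0.png')
cv2.imwrite('pics/crop0.png',cv2.resize(p[215:325,185:345],None,fx=5,fy=5,interpolation=cv2.INTER_CUBIC))
E
```

```text
(no output)
```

View pics/crop0.png

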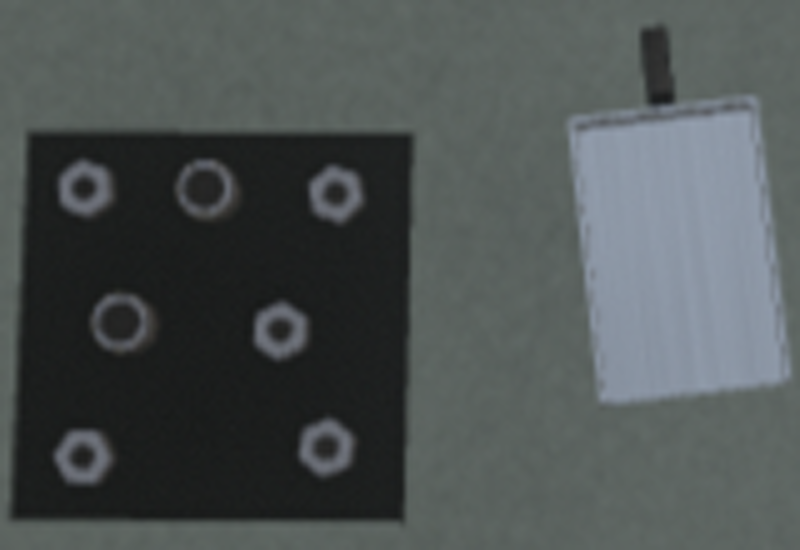

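The crop shows spacers at crop pixels (206,189) and (121,322). The nuts are at (85,188), (336,194), (280,331), (82,457) and (327,447).

```bash
cat >> h.py <<'E'
def rect(c,x0,x1,y0,y1,z,s=0.0005):
    # metric bird's eye: row grows with x, col grows with y
    X,Y=np.meshgrid(np.arange(x0,x1,s),np.arange(y0,y1,s),indexing='ij')
    m=pix(c,np.c_[X.ravel(),Y.ravel(),np.full(X.size,z)]).astype(np.float32).reshape(*X.shape,2)
    return cv2.remap(c['pixels'],m[...,0],m[...,1],cv2.INTER_CUBIC)
def nutfit(c,xy,z=0.019,w=0.025,rng=0.006):
    s=0.0005
    g=cv2.cvtColor(rect(c,xy[0]-w,xy[0]+w,xy[1]-w,xy[1]+w,z,s),cv2.COLOR_BGR2GRAY).astype(float)
    n=g.shape[0];best=(-2,)
    i=(np.arange(n)-n/2)*s
    X,Y=np.meshgrid(i,i,indexing='ij')
    sub=np.abs(X)<.022; sub&=np.abs(Y)<.022
    for a in range(0,60,3):
        for dx in np.arange(-rng,rng+1e-6,.001):
            for dy in np.arange(-rng,rng+1e-6,.001):
                x=X-dx;y=Y-dy
                d=np.max([abs(x*np.cos(t)+y*np.sin(t)) for t in np.radians(a+np.array([0,60,120]))],0)
                T=cv2.GaussianBlur(((d<.013)&(x*x+y*y>.0075**2)).astype(np.float32),(0,0),2.0)
                r=np.corrcoef(T[sub],g[sub])[0,1]
                if r>best[0]: best=(r,xy[0]+dx,xy[1]+dy,a)
    return best
E
python3 - <<'E'
from h import *
c=snap('top')
f=lambda L:[(u/5+185-.4,v/5+215-.4) for u,v in L]
N=world(c,f([(85,188),(336,194),(280,331),(82,457),(327,447)]),.019)
for p in N: print('nut',p[:2].round(4),np.round(nutfit(c,p[:2],rng=.003),3))
print('spacers',world(c,f([(206,189),(121,322)]),.031).round(4))
T=world(c,f([(573,122),(757,99)]),.024);print('tray back wall top corners',T.round(4))
L=world(c,f([(600,404),(790,381)]),.003);print('front',L.round(4))
G=world(c,f([(653,30),(664,101)]),[.07,.03]);print('grip',world(c,f([(653,28)]),.07),G)
print('tub',world(c,[(428,300)],.085).round(4),world(c,[(398,300),(459,300),(430,271),(428,329)],.085).round(4).tolist())
print('bin',world(c,[(404,205),(451,211),(445,259),(397,252)],.045).round(4).tolist())
print(robot.read_state()['t'])
E
```

```text
nut [0.5622 0.3278] [ 0.947  0.562  0.328 39.   ]Traceback (most recent call last):
  File "<stdin>", line 5, in <module>
  File "h.py", line 37, in nutfit
    r=np.corrcoef(T[sub],g[sub])[0,1]
                         ~^^^^^
IndexError: boolean index did not match indexed array along axis 1; size of axis is 100 but size of corresponding boolean axis is 101
```

```bash
python3 - <<'E'
s=open('h.py').read()
s=s.replace("n=g.shape[0];best","g=cv2.resize(g,(100,100)) if g.shape!=(100,100) else g;n=100;best")
open('h.py','w').write(s)
E
cat >> h.py <<'E'
def state():
    s=robot.read_state(); M=R.from_rotvec(s['orientation']).as_matrix()
    print('t',round(s['t'],2),'tcp',s['tool_pos'].round(4),'yaw(y axis)',np.degrees(np.arctan2(M[1,1],M[0,1])).round(1),'xaxis',M[:,0].round(2),'zaxis',M[:,2].round(3),'F',s['force'].round(1),'open',round(s['opening'],4),'gf',round(s['gripper_force'],1),'q6',s['q'][5].round(2))
    return s,M
E
python3 - <<'E'
from h import *
c=snap('top')
f=lambda L:[(u/5+185-.4,v/5+215-.4) for u,v in L]
N=world(c,f([(85,188),(336,194),(280,331),(82,457),(327,447)]),.019)
for p in N: print('nut',p[:2].round(4),np.round(nutfit(c,p[:2],rng=.003),3))
print('spacers',world(c,f([(206,189),(121,322)]),.031).round(4))
T=world(c,f([(573,122),(757,99)]),.024);print('tray back wall top corners',T.round(4))
L=world(c,f([(600,404),(790,381)]),.003);print('front',L.round(4))
print('grip',world(c,f([(653,28),(664,101)]),[.07,.03]).round(4).tolist())
print('tub',world(c,[(398,300),(459,300),(430,271),(428,329)],.085).round(4).tolist())
print('bin',world(c,[(404,205),(451,211),(445,259),(397,252)],.045).round(4).tolist())
state()
E
```

```text
nut [0.5622 0.3278] [ 0.95   0.562  0.328 39.   ]
nut [0.5606 0.1928] [ 0.95   0.561  0.193 42.   ]
nut [0.4867 0.2201] [ 0.953  0.487  0.22  27.   ]
nut [0.4188 0.3224] [ 0.951  0.419  0.322 57.   ]
nut [0.4256 0.193 ] [ 0.952  0.426  0.194 21.   ]
spacers [[0.5609 0.2605 0.031 ]
 [0.4895 0.3025 0.031 ]]
tray back wall top corners [[ 0.6004  0.066   0.024 ]
 [ 0.6141 -0.0328  0.024 ]]
front [[ 0.4508  0.0496  0.003 ]
 [ 0.4643 -0.0522  0.003 ]]
grip [[0.6434, 0.0227, 0.07], [0.6114, 0.0171, 0.03]]
tub [[0.4374, -0.1901, 0.085], [0.4391, -0.3445, 0.085], [0.5119, -0.2725, 0.085], [0.3658, -0.2647, 0.085]]
bin [[0.6925, -0.2138, 0.045], [0.6775, -0.3394, 0.045], [0.5481, -0.3202, 0.045], [0.5653, -0.1938, 0.045]]
t 0.2 tcp [0.2693 0.5358 0.218 ] yaw(y axis) 63.3 xaxis [-0.89  0.45  0.  ] zaxis [-0.001 -0.001 -1.   ] F [-0.2 -0.4  0.2] open 0.0933 gf 0.0 q6 -0.09
```

```bash
cat >> h.py <<'E'
def plan(wps):
    s,M=state(); p=s['tool_pos']; yaw=np.degrees(np.arctan2(M[1,1],M[0,1]))
    for x,y,z,a in wps:
        a=yaw if a is None else a
        d=(yaw-a+180)%360-180; t=np.radians(a); v=np.array([x,y,z])-p
        sh=[-np.sin(t)*v[0]+np.cos(t)*v[1],np.cos(t)*v[0]+np.sin(t)*v[1],-v[2]]
        n=max(1,int(np.ceil(np.linalg.norm(sh)/.040)))
        print('turn %.1f (%.1f rows) then shift mm %s  (>=%d rows: each %s)'%(d,abs(d)/7.1,np.round(np.array(sh)*1e3,1),n,np.round(np.array(sh)*1e3/n,1)))
        p=np.array([x,y,z]);yaw=a
E
python3 - <<'E'
from h import *
plan([(.561,.193,.07,42),(.561,.193,.005,None),(.561,.193,.07,None),(.5712,-.0119,.07,7),(.5712,-.0119,.007,None)])
E
```

```text
t 0.2 tcp [0.2693 0.5358 0.218 ] yaw(y axis) 63.3 xaxis [-0.89  0.45  0.  ] zaxis [-0.001 -0.001 -1.   ] F [-0.2 -0.4  0.2] open 0.0933 gf 0.0 q6 -0.09
turn 21.3 (3.0 rows) then shift mm [-449.9  -12.6  148. ]  (>=12 rows: each [-37.5  -1.   12.3])
turn 0.0 (0.0 rows) then shift mm [ 0.  0. 65.]  (>=2 rows: each [ 0.   0.  32.5])
turn 0.0 (0.0 rows) then shift mm [  0.   0. -65.]  (>=2 rows: each [  0.    0.  -32.5])
turn 35.0 (4.9 rows) then shift mm [-204.6  -14.8   -0. ]  (>=6 rows: each [-34.1  -2.5  -0. ])
turn 0.0 (0.0 rows) then shift mm [ 0.  0. 63.]  (>=2 rows: each [ 0.   0.  31.5])
```

>>> {"api": "play_rows", "payload": {"deltas": [0,0,0,7.1,60,0,0,0,7.1,45,0,0,0,7.1,40,-20,0,6,0,40,-34,-1,11,0,40,-36,-1,12,0,40,-36,-1,12,0,40,-36,-1,12,0,40,-36,-1,12,0,40,-36,-1,12,0,40], "newtons": 25}}

```text
t: 1.03
tool_pos: [0.4223, 0.3567, 0.141]
orientation: [-1.277, -2.87, 0.0]
force: [1.5, 0.6, -0.2]
opening: 0.0402
gripper_force: 0.0
```

>>> {"api": "play_rows", "payload": {"deltas": [-36,-1,12,0,40,-36,-1,12,0,40,-36,-1,12,0,40,-36,-1,12,0,40,-36,-1,12,0,40,-24,-1,8,0,40,-12,0,3,0,40,0,0,0,0,40,0,0,0,0,40]}}

```text
t: 1.78
tool_pos: [0.5614, 0.1941, 0.0706]
orientation: [-1.279, -2.869, -0.0]
force: [0.4, 0.1, 0.4]
opening: 0.0399
gripper_force: 0.0
```

```bash
python3 - <<'E'
from h import *
plan([(.561,.193,.07,42),(.561,.193,.005,None),(.561,.193,.07,None),(.5712,-.0119,.07,7),(.5712,-.0119,.007,None)])
E
```

```text
t 1.78 tcp [0.5614 0.1941 0.0706] yaw(y axis) 42.0 xaxis [-0.67  0.74  0.  ] zaxis [-0.001  0.    -1.   ] F [0.4 0.1 0.4] open 0.0399 gf 0.0 q6 -0.49
turn -0.0 (0.0 rows) then shift mm [-0.5 -1.   0.6]  (>=1 rows: each [-0.5 -1.   0.6])
turn 0.0 (0.0 rows) then shift mm [ 0.  0. 65.]  (>=2 rows: each [ 0.   0.  32.5])
turn 0.0 (0.0 rows) then shift mm [  0.   0. -65.]  (>=2 rows: each [  0.    0.  -32.5])
turn 35.0 (4.9 rows) then shift mm [-204.6  -14.8   -0. ]  (>=6 rows: each [-34.1  -2.5  -0. ])
turn 0.0 (0.0 rows) then shift mm [ 0.  0. 63.]  (>=2 rows: each [ 0.   0.  31.5])
```

>>> {"api": "play_rows", "payload": {"deltas": [-0.5,-1,25,0,40,0,0,25,0,40,0,0,15,0,40,0,0,0,0,40,0,0,0,0,20,0,0,0,0,20,0,0,0,0,20,0,0,0,0,20,0,0,0,0,20]}}

```text
t: 2.53
tool_pos: [0.5616, 0.1935, 0.0067]
orientation: [1.277, 2.87, 0.002]
force: [-2.9, 3.0, 6.4]
opening: 0.0258
gripper_force: 25.0
```

>>> {"api": "play_rows", "payload": {"deltas": [0,0,-25,0,20,0,0,-25,7,20,0,0,-15,7,20,0,0,0,7,20,0,0,0,7,20,0,0,0,7,20,0,0,0,0,20]}}

```text
t: 3.12
tool_pos: [0.5614, 0.1925, 0.0708]
orientation: [2.089, 2.346, 0.0]
force: [1.2, -0.6, -0.1]
opening: 0.0258
gripper_force: 25.0
```

```bash
python3 - <<'E'
from h import *
plan([(.5712,-.0119,.07,7),(.5712,-.0119,.007,None),(.5712,-.0119,.07,None),(.426,.194,.07,21),(.426,.194,.005,None)])
E
```

```text
t 3.12 tcp [0.5614 0.1925 0.0708] yaw(y axis) 6.7 xaxis [-0.12  0.99 -0.  ] zaxis [ 0. -0. -1.] F [ 1.2 -0.6 -0.1] open 0.0258 gf 25.0 q6 0.13
turn -0.3 (0.0 rows) then shift mm [-204.1  -15.2    0.8]  (>=6 rows: each [-34.   -2.5   0.1])
turn 0.0 (0.0 rows) then shift mm [ 0.  0. 63.]  (>=2 rows: each [ 0.   0.  31.5])
turn 0.0 (0.0 rows) then shift mm [  0.   0. -63.]  (>=2 rows: each [  0.    0.  -31.5])
turn -14.0 (2.0 rows) then shift mm [244.3 -61.8  -0. ]  (>=7 rows: each [34.9 -8.8 -0. ])
turn 0.0 (0.0 rows) then shift mm [ 0.  0. 65.]  (>=2 rows: each [ 0.   0.  32.5])
```

>>> {"api": "play_rows", "payload": {"deltas": [-20,-2,0,0,20,-34,-3,0,0,20,-34,-3,0,0,20,-34,-2,0,0,20,-34,-2,0,0,20,-32,-2,0,0,20,-16,-1,0,0,20,0,0,0,0,20]}}

```text
t: 3.78
tool_pos: [0.5714, -0.0154, 0.0707]
orientation: [2.08, 2.353, -0.001]
force: [-0.8, 0.3, 0.7]
opening: 0.0258
gripper_force: 25.0
```

>>> {"api": "play_rows", "payload": {"deltas": [0,0,25,0,20,0,0,25,0,20,0,0,12,0,20,0,0,0,0,20,0,0,0,0,34,0,0,0,0,34,0,0,-20,0,34,0,0,-30,0,34,0,0,-12,-7,40,0,0,0,-7,40]}}

```text
t: 4.62
tool_pos: [0.5748, -0.0116, 0.0762]
orientation: [1.767, 2.589, 0.006]
force: [-0.2, 0.1, 0.8]
opening: 0.0392
gripper_force: 0.0
```

```bash
cat >> h.py <<'E'
def lookmat(pts,c=None):
    c=c or snap('top')
    for p in pts: print('  fit',np.round(nutfit(c,p,rng=.004),3))
    return c
E
python3 - <<'E'
from h import *
c=snap('top','a1.png')
lookmat([(.426,.194),(.487,.22)],c)
cv2.imwrite('pics/a1c.png',cv2.resize(c['pixels'][215:325,185:345],None,fx=5,fy=5,interpolation=cv2.INTER_CUBIC))
plan([(.426,.194,.07,21),(.426,.194,.005,None)])
E
```

```text
fit [ 0.95   0.425  0.194 21.   ]
  fit [ 0.953  0.487  0.22  27.   ]
t 4.67 tcp [ 0.5738 -0.0116  0.0744] yaw(y axis) 22.0 xaxis [-0.37  0.93 -0.  ] zaxis [ 0.006 -0.001 -1.   ] F [-0.5 -0.3 -0.7] open 0.0398 gf 0.0 q6 -0.49
turn 1.0 (0.1 rows) then shift mm [244.9 -64.3   4.4]  (>=7 rows: each [35.  -9.2  0.6])
turn 0.0 (0.0 rows) then shift mm [ 0.  0. 65.]  (>=2 rows: each [ 0.   0.  32.5])
```

View pics/a1c.png

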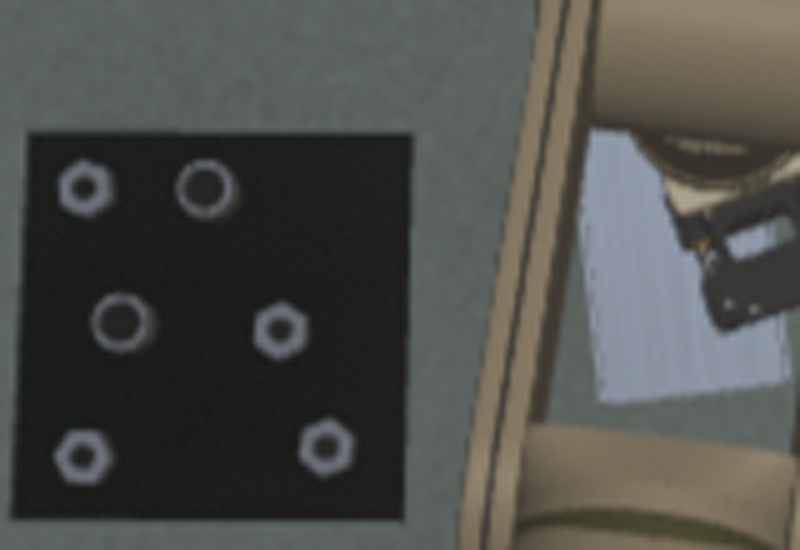

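The mat shows the remaining four nuts and two spacers where they were. The gripper hides the placed nut. Next is the nut at (.425,.194).

>>> {"api": "play_rows", "payload": {"deltas": [18,-5,0,0,40,34,-9,0,0,40,36,-10,0,0,40,36,-10,0,0,40,36,-10,0,0,40,36,-9,0,0,40,33,-8,1,0,40,16,-3,1,1,40,0,0,0,0,40,0,0,0,0,40]}}

```text
t: 5.5
tool_pos: [0.4233, 0.1948, 0.0689]
orientation: [1.8, 2.574, 0.0]
force: [0.4, 0.5, -0.3]
opening: 0.0403
gripper_force: 0.0
```

```bash
python3 - <<'E'
from h import *
c=snap('top'); print(np.round(nutfit(c,(.5712,-.012),.019,rng=.004),3))
plan([(.4255,.194,.07,21),(.4255,.194,.005,None),(.4255,.194,.07,None),(.5656,.0357,.07,7),(.5656,.0357,.008,None)])
E
```

```text
[-2.76e-01  5.75e-01 -1.00e-02  1.20e+01]
t 5.55 tcp [0.424  0.1942 0.069 ] yaw(y axis) 20.0 xaxis [-0.34  0.94 -0.  ] zaxis [ 0.001 -0.    -1.   ] F [ 0.4 -0.5 -0.5] open 0.04 gf 0.0 q6 -0.03
turn -1.0 (0.1 rows) then shift mm [-0.7  1.3 -1. ]  (>=1 rows: each [-0.7  1.3 -1. ])
turn 0.0 (0.0 rows) then shift mm [ 0.  0. 65.]  (>=2 rows: each [ 0.   0.  32.5])
turn 0.0 (0.0 rows) then shift mm [  0.   0. -65.]  (>=2 rows: each [  0.    0.  -32.5])
turn 14.0 (2.0 rows) then shift mm [-174.2  119.8   -0. ]  (>=6 rows: each [-29.  20.  -0.])
turn 0.0 (0.0 rows) then shift mm [ 0.  0. 62.]  (>=2 rows: each [ 0.  0. 31.])
```

>>> {"api": "play_rows", "payload": {"deltas": [-1,1,25,-1,40,0,0,25,0,40,0,0,13,0,40,0,0,0,0,40,0,0,0,0,20,0,0,0,0,20,0,0,0,0,20,0,0,0,0,20,0,0,-25,0,20,0,0,-25,7,20]}}

```text
t: 6.38
tool_pos: [0.4232, 0.1927, 0.0547]
orientation: [-1.93, -2.476, 0.006]
force: [1.2, 1.3, -0.2]
opening: 0.0257
gripper_force: 25.0
```

>>> {"api": "play_rows", "payload": {"deltas": [0,0,-13,7,20,-14,10,0,0,20,-29,20,0,0,20,-29,20,0,0,20,-29,20,0,0,20,-29,20,0,0,20,-29,20,0,0,20,-15,10,0,0,20,0,0,0,0,20,0,0,0,0,20]}}

```text
t: 7.22
tool_pos: [0.5656, 0.0346, 0.0685]
orientation: [-2.084, -2.351, 0.0]
force: [-0.4, 0.6, -0.7]
opening: 0.0256
gripper_force: 25.0
```

```bash
python3 - <<'E'
from h import *
c=snap('top','a2.png'); lookmat([(.487,.22)],c)
cv2.imwrite('pics/a2c.png',cv2.resize(c['pixels'][215:325,185:345],None,fx=5,fy=5,interpolation=cv2.INTER_CUBIC))
plan([(.5656,.0357,.07,7),(.5656,.0357,.008,None),(.5656,.0357,.07,7),(.487,.22,.07,27),(.487,.22,.006,27)])
E
```

```text
fit [ 0.953  0.487  0.22  27.   ]
t 7.27 tcp [0.5649 0.0355 0.0684] yaw(y axis) 7.0 xaxis [-0.12  0.99  0.  ] zaxis [-0.001  0.    -1.   ] F [ 0.  -0.1 -0.6] open 0.0258 gf 25.0 q6 -0.15
turn -0.0 (0.0 rows) then shift mm [ 0.1  0.7 -1.6]  (>=1 rows: each [ 0.1  0.7 -1.6])
turn 0.0 (0.0 rows) then shift mm [ 0.  0. 62.]  (>=2 rows: each [ 0.  0. 31.])
turn 0.0 (0.0 rows) then shift mm [  0.   0. -62.]  (>=2 rows: each [  0.   0. -31.])
turn -20.0 (2.8 rows) then shift mm [199.9  13.6  -0. ]  (>=6 rows: each [33.3  2.3 -0. ])
turn 0.0 (0.0 rows) then shift mm [ 0.  0. 64.]  (>=2 rows: each [ 0.  0. 32.])
```

View pics/a2c.png

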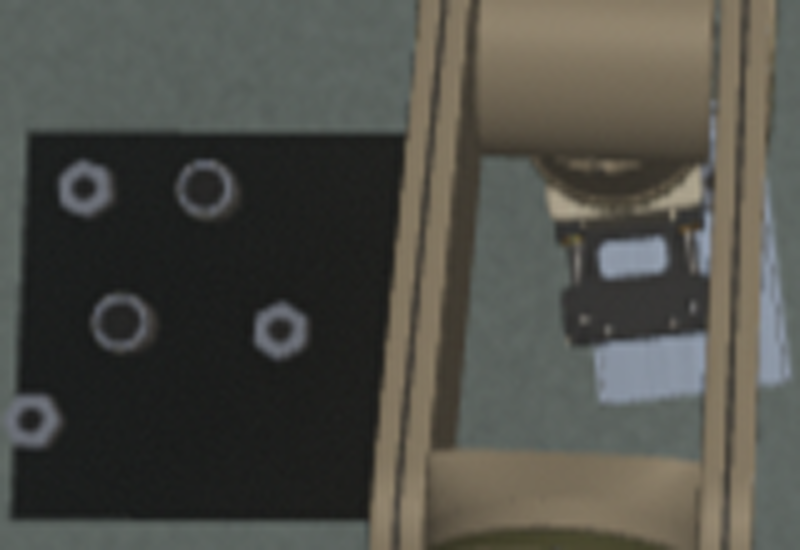

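The nut at lower left was knocked to crop pixel (32,420), half off the mat's left edge. The others are unchanged. I'll place this nut and fetch the one at (.487,.22).

>>> {"api": "play_rows", "payload": {"deltas": [0,0.5,25,0,20,0,0,25,0,20,0,0,11,0,20,0,0,0,0,20,0,0,0,0,34,0,0,0,0,34,0,0,-20,0,34,0,0,-30,-6.5,34,0,0,-12,-6.5,40,0,0,0,-7,40]}}

```text
t: 8.1
tool_pos: [0.5692, 0.0358, 0.0751]
orientation: [1.63, 2.678, 0.006]
force: [-0.3, -0.2, -0.3]
opening: 0.039
gripper_force: 0.0
```

>>> {"api": "play_rows", "payload": {"deltas": [17,1,0,0,40,33,2,0,0,40,34,3,0,0,40,34,2,0,0,40,34,2,0,0,40,32,2,0,0,40,16,2,0,0,40,0,0,0,0,40,0,0,0,0,40]}}

```text
t: 8.85
tool_pos: [0.4874, 0.221, 0.0705]
orientation: [1.637, 2.68, 0.001]
force: [-0.1, -1.4, -0.0]
opening: 0.0401
gripper_force: 0.0
```

```bash
python3 - <<'E'
from h import *
c=snap('top'); a=world(c,[(32/5+184.6,420/5+214.6)],.019)[0,:2]; lookmat([a,(.562,.328)],c)
for p in [(.5712,-.012),(.5656,.0357)]: print('tray',np.round(nutfit(c,p,.019,rng=.004),3))
plan([(.487,.22,.07,27),(.487,.22,.006,27),(.487,.22,.07,27),(.5185,-.0181,.07,7),(.5185,-.0181,.008,7),])
E
```

```text
fit [ 0.503  0.438  0.35  54.   ]
  fit [ 0.249  0.558  0.324 12.   ]
tray [-0.27   0.575 -0.011  3.   ]
tray [-0.277  0.57   0.04  18.   ]
t 8.9 tcp [0.4878 0.2202 0.0704] yaw(y axis) 27.1 xaxis [-0.46  0.89 -0.  ] zaxis [ 0.001 -0.    -1.   ] F [ 0.6 -1.2  0.6] open 0.0401 gf 0.0 q6 -0.14
turn 0.1 (0.0 rows) then shift mm [ 0.2 -0.8  0.4]  (>=1 rows: each [ 0.2 -0.8  0.4])
turn 0.0 (0.0 rows) then shift mm [ 0.  0. 64.]  (>=2 rows: each [ 0.  0. 32.])
turn 0.0 (0.0 rows) then shift mm [  0.   0. -64.]  (>=2 rows: each [  0.   0. -32.])
turn 20.0 (2.8 rows) then shift mm [-240.2    2.2   -0. ]  (>=7 rows: each [-34.3   0.3  -0. ])
turn 0.0 (0.0 rows) then shift mm [ 0.  0. 62.]  (>=2 rows: each [ 0.  0. 31.])
```

>>> {"api": "play_rows", "payload": {"deltas": [0,-1,25,0,40,0,0,25,0,40,0,0,14,0,40,0,0,0,0,40,0,0,0,0,20,0,0,0,0,20,0,0,0,0,20,0,0,0,0,20,0,0,-25,0,20,0,0,-25,6.5,20]}}

```text
t: 9.73
tool_pos: [0.4847, 0.2187, 0.0544]
orientation: [-1.787, -2.581, 0.006]
force: [0.9, -0.0, -0.1]
opening: 0.0255
gripper_force: 25.0
```

>>> {"api": "play_rows", "payload": {"deltas": [0,0,-14,6.5,20,0,0,0,7,20,-18,0,0,0,20,-34,0,0,0,20,-35,0,0,0,20,-35,0,0,0,20,-35,0,0,0,20,-35,0,0,0,20,-32,-1,0,0,20,-16,0,0,0,20]}}

```text
t: 10.57
tool_pos: [0.5151, -0.0222, 0.0701]
orientation: [2.083, 2.35, -0.001]
force: [0.1, 0.8, 0.7]
opening: 0.0257
gripper_force: 25.0
```

>>> {"api": "play_rows", "payload": {"deltas": [0,0,0,0,20,0,0,0,0,20]}}

```text
t: 10.73
tool_pos: [0.515, -0.0195, 0.0698]
orientation: [2.084, 2.351, 0.001]
force: [0.3, -0.5, -0.3]
opening: 0.0255
gripper_force: 25.0
```

```bash
python3 - <<'E'
from h import *
c=snap('top'); lookmat([(.438,.35),(.562,.328)],c)
c=snap('scene','s2.png')
u=pix(c,[(.534,.008,.02)])[0].astype(int); print(u)
cv2.imwrite('pics/s2c.png',cv2.resize(c['pixels'][u[1]-75:u[1]+75,u[0]-100:u[0]+100],None,fx=4,fy=4,interpolation=cv2.INTER_CUBIC))
plan([(.5155,-.0185,.07,7),(.5155,-.0185,.008,None)])
E
```

```text
fit [0.622 0.438 0.351 0.   ]
  fit [ 0.95   0.562  0.328 39.   ]
[334 236]
t 10.83 tcp [ 0.5148 -0.018   0.0696] yaw(y axis) 7.0 xaxis [-0.12  0.99  0.  ] zaxis [-0.  0. -1.] F [-0.8  0.7 -0.4] open 0.026 gf 25.0 q6 -0.26
turn 0.0 (0.0 rows) then shift mm [-0.6  0.7 -0.4]  (>=1 rows: each [-0.6  0.7 -0.4])
turn 0.0 (0.0 rows) then shift mm [ 0.  0. 62.]  (>=2 rows: each [ 0.  0. 31.])
```

View pics/s2c.png

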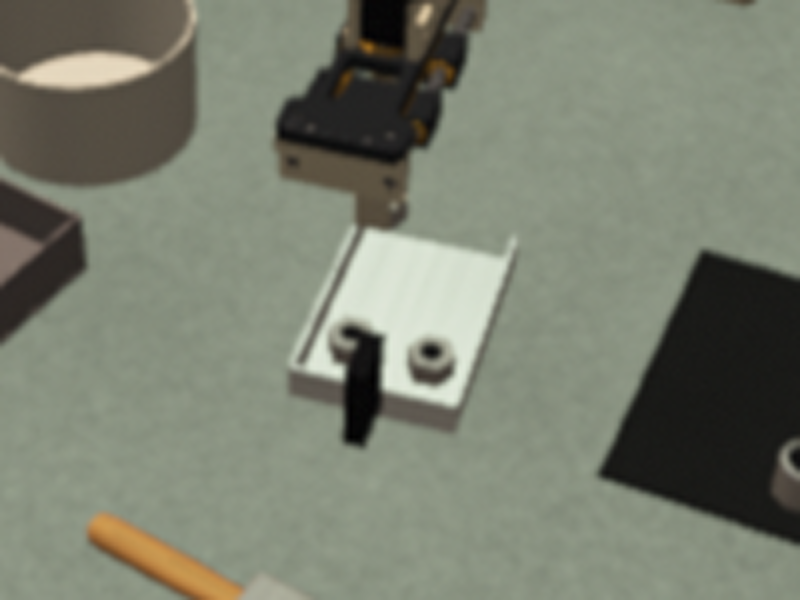

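The scene crop shows two nuts at the back of the tray and the third held above it. I'll place it and go on to the nut at (.562,.328).

```bash
python3 - <<'E'
from h import *
plan([(.5155,-.0185,.008,7),(.5155,-.0185,.07,7),(.562,.328,.07,39),(.562,.328,.006,39)])
E
```

```text
t 10.83 tcp [ 0.5148 -0.018   0.0696] yaw(y axis) 7.0 xaxis [-0.12  0.99  0.  ] zaxis [-0.  0. -1.] F [-0.8  0.7 -0.4] open 0.026 gf 25.0 q6 -0.26
turn 0.0 (0.0 rows) then shift mm [-0.6  0.7 61.6]  (>=2 rows: each [-0.3  0.3 30.8])
turn 0.0 (0.0 rows) then shift mm [  0.   0. -62.]  (>=2 rows: each [  0.   0. -31.])
turn -32.0 (4.5 rows) then shift mm [240.  254.2  -0. ]  (>=9 rows: each [26.7 28.2 -0. ])
turn 0.0 (0.0 rows) then shift mm [ 0.  0. 64.]  (>=2 rows: each [ 0.  0. 32.])
```

>>> {"api": "play_rows", "payload": {"deltas": [-0.5,0.5,25,0,20,0,0,25,0,20,0,0,12,0,20,0,0,0,0,20,0,0,0,0,32,0,0,0,0,32,0,0,-20,0,32,0,0,-30,-6,34,0,0,-12,-6.5,40,0,0,0,-6.5,40]}}

```text
t: 11.67
tool_pos: [0.5189, -0.0193, 0.0748]
orientation: [1.653, 2.663, 0.005]
force: [0.6, -0.9, 0.1]
opening: 0.0393
gripper_force: 0.0
```

>>> {"api": "play_rows", "payload": {"deltas": [0,0,0,-6.5,40,0,0,0,-6.5,40,13,14,0,0,40,26,28,0,0,40,27,28,0,0,40,27,28,0,0,40,27,28,0,0,40,27,28,0,0,40,27,29,0,0,40,27,29,0,0,40]}}

```text
t: 12.5
tool_pos: [0.5539, 0.273, 0.0709]
orientation: [1.351, 2.835, 0.002]
force: [1.0, -0.8, 0.4]
opening: 0.0398
gripper_force: 0.0
```

>>> {"api": "play_rows", "payload": {"deltas": [26,28,0,0,40,13,14,0,0,40,0,0,0,0,40,0,0,0,0,40]}}

```text
t: 12.83
tool_pos: [0.5616, 0.3286, 0.0702]
orientation: [1.348, 2.837, 0.001]
force: [-0.4, -0.8, 1.0]
opening: 0.0401
gripper_force: 0.0
```

```bash
python3 - <<'E'
from h import *
c=snap('top','a3.png')
for p in [(.5712,-.012),(.5656,.0357),(.515,-.0185)]: print('tray',np.round(nutfit(c,p,rng=.006),3))
plan([(.562,.328,.07,39),(.562,.328,.006,39),(.562,.328,.07,39),(.5105,.029,.07,7),(.5105,.029,.008,7)])
E
```

```text
tray [-0.212  0.577 -0.018 15.   ]
tray [-0.188  0.572  0.03  15.   ]
tray [-0.195  0.521 -0.024 15.   ]
t 12.88 tcp [0.5617 0.3273 0.07  ] yaw(y axis) 39.1 xaxis [-0.63  0.78 -0.  ] zaxis [ 0. -0. -1.] F [0.2 0.3 0.3] open 0.0397 gf 0.0 q6 -0.23
turn 0.1 (0.0 rows) then shift mm [0.4 0.7 0. ]  (>=1 rows: each [0.4 0.7 0. ])
turn 0.0 (0.0 rows) then shift mm [ 0.  0. 64.]  (>=2 rows: each [ 0.  0. 32.])
turn 0.0 (0.0 rows) then shift mm [  0.   0. -64.]  (>=2 rows: each [  0.   0. -32.])
turn 32.0 (4.5 rows) then shift mm [-290.5  -87.6   -0. ]  (>=8 rows: each [-36.3 -10.9  -0. ])
turn 0.0 (0.0 rows) then shift mm [ 0.  0. 62.]  (>=2 rows: each [ 0.  0. 31.])
```

>>> {"api": "play_rows", "payload": {"deltas": [0,0.5,25,0,40,0,0,25,0,40,0,0,14,0,40,0,0,0,0,40,0,0,0,0,20,0,0,0,0,20,0,0,0,0,20,0,0,0,0,20,0,0,-25,0,20,0,0,-25,6.5,20]}}

```text
t: 13.72
tool_pos: [0.5601, 0.3264, 0.0539]
orientation: [-1.507, -2.753, 0.007]
force: [0.6, -0.4, -1.2]
opening: 0.0256
gripper_force: 25.0
```

>>> {"api": "play_rows", "payload": {"deltas": [0,0,-14,6.5,20,0,0,0,6.5,20,0,0,0,6.5,20,0,0,0,6,20,-16,-5,0,0,20,-35,-10,0,0,20,-36,-11,0,0,20,-36,-11,0,0,20,-36,-11,0,0,20,-36,-11,0,0,20]}}

```text
t: 14.55
tool_pos: [0.5267, 0.1253, 0.0698]
orientation: [2.081, 2.353, 0.0]
force: [0.2, 0.1, -1.0]
opening: 0.0257
gripper_force: 25.0
```

>>> {"api": "play_rows", "payload": {"deltas": [-36,-11,0,0,20,-36,-11,0,0,20,-24,-7,0,0,20,0,0,0,0,20,0,0,0,0,20]}}

```text
t: 14.97
tool_pos: [0.5103, 0.0269, 0.0699]
orientation: [2.085, 2.35, 0.001]
force: [0.2, 0.7, 0.5]
opening: 0.0259
gripper_force: 25.0
```

```bash
python3 - <<'E'
from h import *
c=snap('scene','s3.png')
cv2.imwrite('pics/s3c.png',cv2.resize(c['pixels'][161:311,234:434],None,fx=4,fy=4,interpolation=cv2.INTER_CUBIC))
plan([(.5105,.029,.07,7),(.5105,.029,.008,None)])
E
```

```text
t 15.02 tcp [0.5105 0.0279 0.0699] yaw(y axis) 6.9 xaxis [-0.12  0.99  0.  ] zaxis [ 0.001  0.    -1.   ] F [-0.   0.3 -0.5] open 0.0257 gf 25.0 q6 -0.17
turn -0.1 (0.0 rows) then shift mm [ 1.1  0.1 -0.1]  (>=1 rows: each [ 1.1  0.1 -0.1])
turn 0.0 (0.0 rows) then shift mm [ 0.  0. 62.]  (>=2 rows: each [ 0.  0. 31.])
```

View pics/s3c.png

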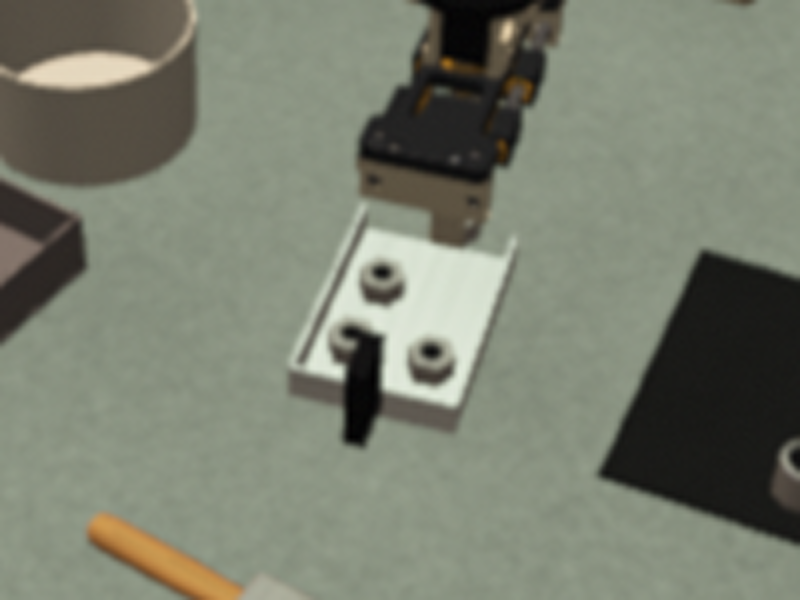

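Three nuts on the tray and the fourth above its slot. I'll place it and move to the grip.

>>> {"api": "play_rows", "payload": {"deltas": [1,0,25,0,20,0,0,25,0,20,0,0,12,0,20,0,0,0,0,20,0,0,0,0,32,0,0,0,0,32,0,0,-20,0,32,0,0,-30,0,34,0,0,-35,7,40,0,0,-35,7,40]}}

```text
t: 15.85
tool_pos: [0.5098, 0.0293, 0.1295]
orientation: [-2.357, -2.076, 0.0]
force: [0.9, -0.1, -1.0]
opening: 0.0394
gripper_force: 0.0
```

>>> {"api": "play_rows", "payload": {"deltas": [0,0,0,7,40,0,0,0,7,40,0,0,0,7,40,0,0,0,7,40,0,0,0,7,40,0,0,0,7,40,0,0,0,7,40,0,0,0,7,40,0,0,0,7,40,0,0,0,7,40]}}

```text
t: 16.68
tool_pos: [0.5107, 0.0293, 0.1288]
orientation: [3.122, 0.347, 0.002]
force: [0.4, 0.7, -0.5]
opening: 0.0401
gripper_force: 0.0
```

>>> {"api": "play_rows", "payload": {"deltas": [0,0,0,6,40,0,0,0,0,40,0,0,0,0,40]}}

```text
t: 16.93
tool_pos: [0.5106, 0.0292, 0.1285]
orientation: [3.135, 0.198, 0.002]
force: [-0.1, 0.2, 0.1]
opening: 0.0402
gripper_force: 0.0
```

```bash
python3 - <<'E'
from h import *
plan([(.627,.019,.12,-83.2),(.627,.019,.029,None)])
E
```

```text
t 16.93 tcp [0.5106 0.0292 0.1285] yaw(y axis) -82.8 xaxis [0.99 0.13 0.  ] zaxis [ 0.001  0.    -1.   ] F [-0.1  0.2  0.1] open 0.0402 gf 0.0 q6 1.4
turn 0.4 (0.1 rows) then shift mm [114.4  23.9   8.5]  (>=3 rows: each [38.1  8.   2.8])
turn 0.0 (0.0 rows) then shift mm [ 0.  0. 91.]  (>=3 rows: each [ 0.   0.  30.3])
```

>>> {"api": "play_rows", "payload": {"deltas": [20,4,2,0.5,45,34,7,3,0,45,34,7,3,0,45,26,6,1,0,45,0,0,0,0,45,0,0,0,0,45]}}

```text
t: 17.43
tool_pos: [0.6267, 0.0182, 0.1179]
orientation: [-3.136, -0.183, 0.002]
force: [0.1, 0.6, -0.2]
opening: 0.0453
gripper_force: 0.0
```

```bash
python3 - <<'E'
from h import *
plan([(.627,.019,.12,-83.2),(.627,.019,.029,None)])
c=snap('scene','s4.png')
cv2.imwrite('pics/s4c.png',cv2.resize(c['pixels'][161:311,234:434],None,fx=4,fy=4,interpolation=cv2.INTER_CUBIC))
E
```

```text
t 17.43 tcp [0.6267 0.0182 0.1179] yaw(y axis) -83.3 xaxis [ 0.99  0.12 -0.  ] zaxis [-0.001  0.    -1.   ] F [ 0.1  0.6 -0.2] open 0.0453 gf 0.0 q6 1.4
turn -0.1 (0.0 rows) then shift mm [ 0.4 -0.8 -2.1]  (>=1 rows: each [ 0.4 -0.8 -2.1])
turn 0.0 (0.0 rows) then shift mm [ 0.  0. 91.]  (>=3 rows: each [ 0.   0.  30.3])
```

View pics/s4c.png

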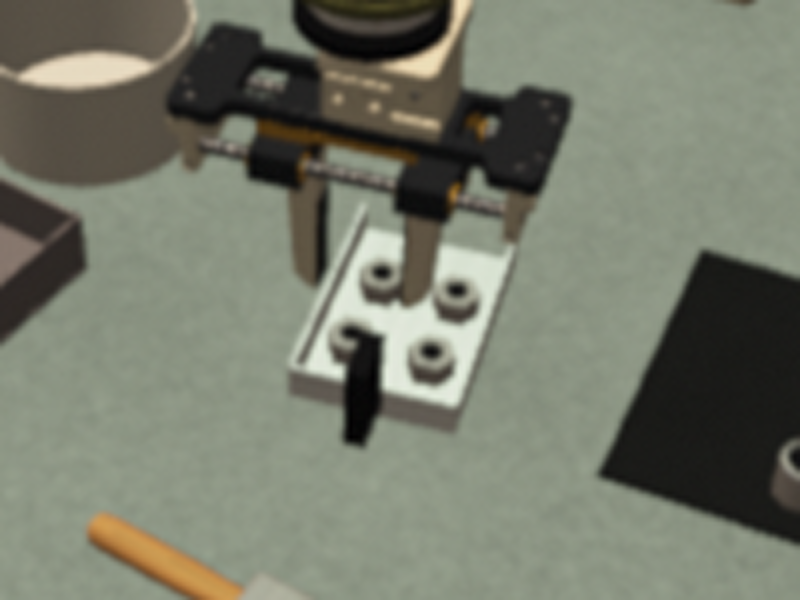

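All four nuts are on the tray and the fingers hang above it. I'll pinch the grip and lift slightly.

>>> {"api": "play_rows", "payload": {"deltas": [0,-1,20,0,45,0,0,30,0,45,0,0,28,0,45,0,0,10,0,45,0,0,0,0,45,0,0,0,0,8,0,0,0,0,8,0,0,0,0,8,0,0,0,0,8,0,0,0,0,8], "newtons": 60}}

```text
t: 18.32
tool_pos: [0.6271, 0.0192, 0.0321]
orientation: [3.136, 0.179, 0.003]
force: [0.4, 0.6, 0.3]
opening: 0.0159
gripper_force: 0.4
```

>>> {"api": "play_rows", "payload": {"deltas": [0,0,0,0,8,0,0,-4,0,8,0,0,-6,0,8,0,0,-8,0,8,0,0,-10,0,8,0,0,-6,0,8,0,0,-3,0,8,0,0,0,0,8,0,0,0,0,8,0,0,0,0,8]}}

```text
t: 19.15
tool_pos: [0.6257, 0.0193, 0.0672]
orientation: [-3.136, -0.178, 0.001]
force: [-0.2, -0.0, -2.9]
opening: 0.0135
gripper_force: 60.0
```

```bash
python3 - <<'E'
from h import *
s,_=state();print(s['wrist_torque'])
c=snap('scene','s5.png')
cv2.imwrite('pics/s5c.png',cv2.resize(c['pixels'][161:311,234:434],None,fx=4,fy=4,interpolation=cv2.INTER_CUBIC))
E
```

```text
t 19.15 tcp [0.6257 0.0193 0.0672] yaw(y axis) -83.5 xaxis [ 0.99  0.11 -0.  ] zaxis [-0.001  0.    -1.   ] F [-0.2 -0.  -2.9] open 0.0135 gf 60.0 q6 1.41
[ 0.02574543 -0.13810813  0.00405404]
```

View pics/s5c.png

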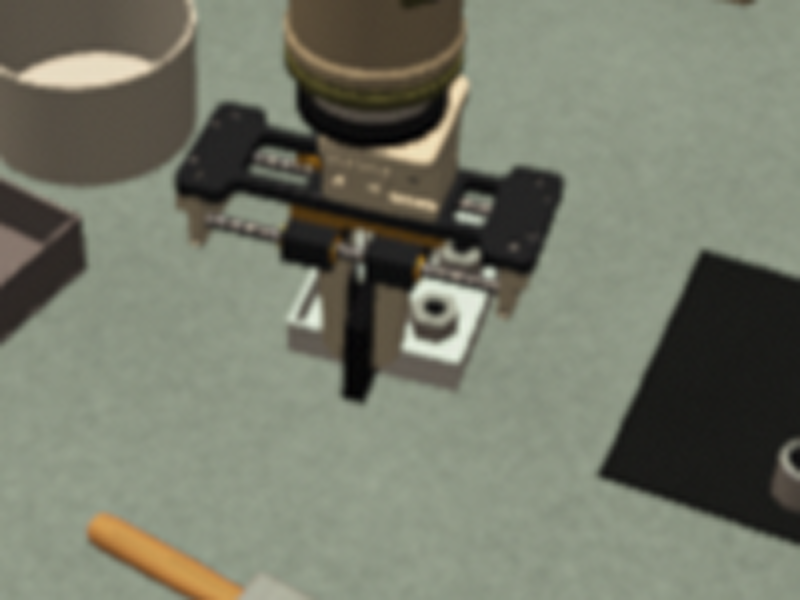

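The gripper holds the grip and at least two nuts are visible, but the tilt is unclear. I'll check the lip in the top view.

```bash
python3 - <<'E'
from h import *
c=snap('top','a5.png')
x=np.array([.993,.118]);y=np.array([-.118,.993]);m=np.array([.6257,.0193])-.0945*x
im=cv2.resize(c['pixels'][210:310,270:370],None,fx=6,fy=6,interpolation=cv2.INTER_CUBIC)
def dr(th,col):
    t=np.radians(th);g=np.array([.0945,.048]);P=[]
    for a,b in((-.0765,.051),(-.0765,-.051),(.0765,-.051),(.0765,.051)):
        v=np.array([a,.003])-g; v=np.array([v[0]*np.cos(t)-v[1]*np.sin(t),v[0]*np.sin(t)+v[1]*np.cos(t)])
        q=m+.0945*x+v[0]*x+b*y; P.append([q[0],q[1],.083+v[1]])
    u=(pix(c,P)-[270,210]+.5)*6
    cv2.polylines(im,[u.astype(np.int32)],True,col,1)
dr(0,(0,255,0));dr(12,(0,0,255))
cv2.imwrite('pics/a5c.png',im)
E
```

```text
(no output)
```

View pics/a5c.png

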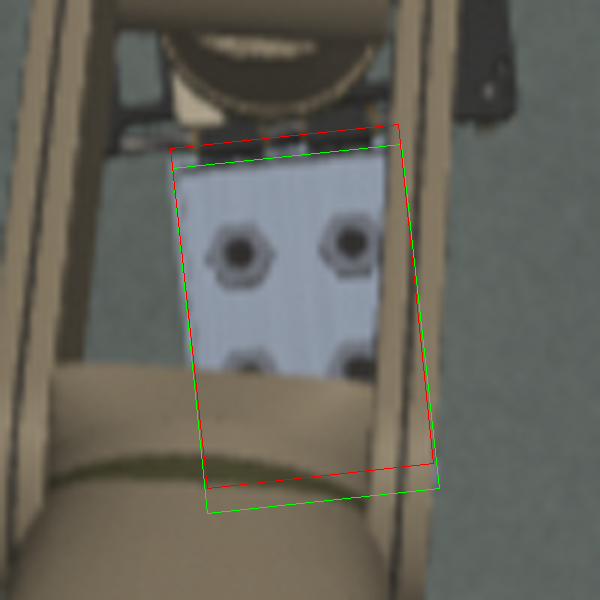

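The back edge and nuts match the green (level) outline, so the tray is level with the nuts in place. I'll lift it and carry it to the tub gently.

>>> {"api": "play_rows", "payload": {"deltas": [0,0,-4,0,8,0,0,-8,0,8,0,0,-13,0,8,0,0,-18,0,8,0,0,-22,0,8,0,0,-24,0,8,0,0,-24,0,8,0,0,-22,0,8,0,0,-18,0,8,0,0,-14,0,8]}}

```text
t: 20.08
tool_pos: [0.627, 0.0192, 0.2388]
orientation: [3.136, 0.178, 0.006]
force: [0.6, -0.4, -3.2]
opening: 0.0138
gripper_force: 60.0
```

>>> {"api": "play_rows", "payload": {"deltas": [0,0,-9,0,8,0,0,-5,0,8,0,0,-2,0,8,0,0,0,0,8,-1,4,0,0,8,-3,8,0,0,8,-5,13,0,0,8,-6,18,0,0,8,-8,22,0,0,8,-9,25,0,0,8]}}

```text
t: 20.92
tool_pos: [0.6036, -0.0752, 0.2499]
orientation: [-3.136, -0.179, 0.002]
force: [0.0, 0.6, -3.3]
opening: 0.0133
gripper_force: 60.0
```

>>> {"api": "play_rows", "payload": {"deltas": [-10,27,0,0,8,-10,27,0,0,8,-9,26,0,0,8,-9,24,0,0,8,-8,21,0,0,8,-6,17,0,0,8,-5,13,0,0,8,-3,9,0,0,8,-2,6,0,0,8,-1,3,0,0,8]}}

```text
t: 21.75
tool_pos: [0.5612, -0.2536, 0.2504]
orientation: [-3.136, -0.177, 0.0]
force: [0.0, -0.9, -3.8]
opening: 0.014
gripper_force: 60.0
```

>>> {"api": "play_rows", "payload": {"deltas": [0,0,0,0,8,0,0,0,0,8]}}

```text
t: 21.92
tool_pos: [0.5618, -0.2522, 0.2506]
orientation: [-3.136, -0.179, -0.0]
force: [-0.7, 0.1, -3.5]
opening: 0.0138
gripper_force: 60.0
```

```bash
python3 - <<'E'
from h import *
plan([(.563,-.253,.25,-83.2)]);print(robot.read_state()['wrist_torque'])
c=snap('scene','s6.png')
cv2.imwrite('pics/s6c.png',cv2.resize(c['pixels'][50:290,110:430],None,fx=2.5,fy=2.5,interpolation=cv2.INTER_CUBIC))
E
```

```text
t 21.92 tcp [ 0.5618 -0.2522  0.2506] yaw(y axis) -83.5 xaxis [0.99 0.11 0.  ] zaxis [-0.  0. -1.] F [-0.7  0.1 -3.5] open 0.0138 gf 60.0 q6 0.95
turn -0.3 (0.0 rows) then shift mm [1.1 0.9 0.6]  (>=1 rows: each [1.1 0.9 0.6])
[ 0.01247272 -0.1262581  -0.04316029]
```

View pics/s6c.png

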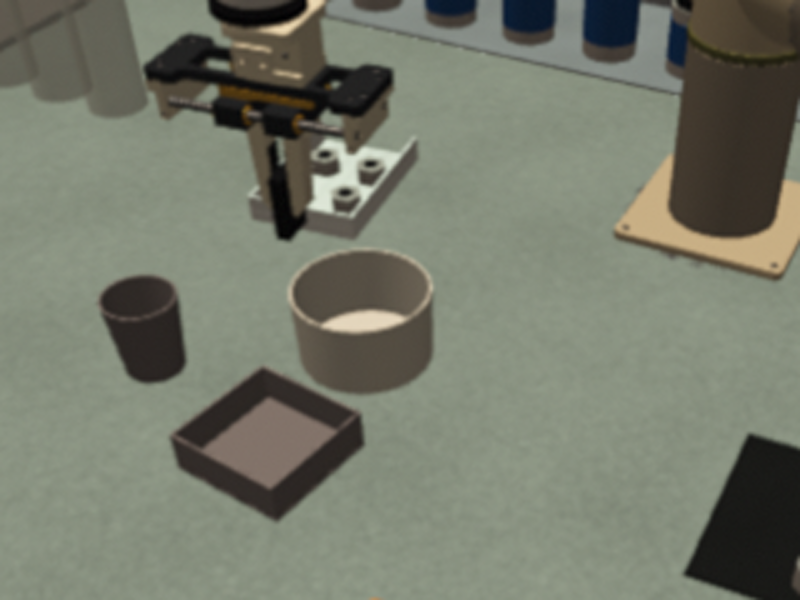

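The tray is level over the tub with the nuts visible on it (two near (370,165) and (345,195)). I'll ease the grip in steps so it pivots down about the pads.

>>> {"api": "play_rows", "payload": {"deltas": [1,1,0,0,8,0,0,0,0,8,0,0,0,0,8], "newtons": 35}}

```text
t: 22.22
tool_pos: [0.5629, -0.2533, 0.2507]
orientation: [3.136, 0.18, 0.0]
force: [-0.5, 0.4, -4.1]
opening: 0.014
gripper_force: 35.0
```

```bash
cat >> h.py <<'E'
def diff(ref='pics/s6.png'):
    c=snap('scene'); d=cv2.absdiff(cv2.imread(ref),c['pixels']).max(2)[60:200,190:300]
    s=robot.read_state(); print('changed px',(d>25).sum(),'F',s['force'].round(2),'tq',s['wrist_torque'].round(3),'gf',round(s['gripper_force'],1),'t',round(s['t'],2)); return c
E
python3 -c "
from h import *
diff()"
```

```text
changed px 298 F [-0.32 -0.35 -3.57] tq [ 0.05  -0.152  0.014] gf 35.0 t 22.27
```

```bash
python3 -c "
from h import *
snap('scene','r1.png');diff('pics/r1.png')"
```

```text
changed px 4 F [-0.73  0.01 -4.11] tq [ 0.072 -0.163 -0.026] gf 35.0 t 22.37
```

>>> {"api": "play_rows", "payload": {"deltas": [0,0,0,0,8,0,0,0,0,8,0,0,0,0,8], "newtons": 25}}

```text
t: 22.62
tool_pos: [0.5626, -0.2537, 0.2507]
orientation: [3.137, 0.178, -0.0]
force: [0.1, -0.5, -3.5]
opening: 0.0137
gripper_force: 25.0
```

```bash
python3 -c "
from h import *
diff('pics/r1.png')"
```

```text
changed px 3 F [ 0.48  0.19 -3.22] tq [-0.002 -0.15   0.01 ] gf 25.0 t 22.67
```

>>> {"api": "play_rows", "payload": {"deltas": [0,0,0,0,8,0,0,0,0,8,0,0,0,0,8], "newtons": 18}}

```text
t: 22.92
tool_pos: [0.5626, -0.2538, 0.2506]
orientation: [3.136, 0.178, -0.0]
force: [0.7, -0.7, -3.6]
opening: 0.0139
gripper_force: 18.0
```

```bash
python3 -c "
from h import *
diff('pics/r1.png')"
```

```text
changed px 5 F [-0.33 -1.03 -3.52] tq [ 0.018 -0.199  0.073] gf 18.0 t 22.97
```

>>> {"api": "play_rows", "payload": {"deltas": [0,0,0,0,8,0,0,0,0,8,0,0,0,0,8], "newtons": 14}}

```text
t: 23.22
tool_pos: [0.5626, -0.2537, 0.2506]
orientation: [-3.136, -0.178, 0.0]
force: [-0.1, -0.1, -4.3]
opening: 0.0139
gripper_force: 14.0
```

```bash
python3 -c "
from h import *
diff('pics/r1.png')"
```

```text
changed px 1418 F [ 0.2   0.01 -4.06] tq [ 0.049 -0.097 -0.015] gf 14.0 t 23.27
```

>>> {"api": "play_rows", "payload": {"deltas": [0,0,0,0,8,0,0,0,0,8,0,0,0,0,8], "newtons": 11}}

```text
t: 23.52
tool_pos: [0.5627, -0.2537, 0.2506]
orientation: [3.136, 0.179, 0.0]
force: [0.4, 0.2, -3.3]
opening: 0.0141
gripper_force: 11.0
```

```bash
python3 -c "
from h import *
diff('pics/r1.png')"
```

```text
changed px 1796 F [ 0.29  0.39 -3.36] tq [0.009 0.048 0.021] gf 11.0 t 23.57
```

```bash
python3 -c "
from h import *
c=diff('pics/r1.png')
a=c['pixels'][60:210,170:330]; b=snap('top')['pixels'][190:340,370:530]
f=lambda p:cv2.resize(p,(400,375),interpolation=cv2.INTER_CUBIC)
cv2.imwrite('pics/v7.png',np.hstack([f(a),f(b)]))"
```

```text
changed px 1796 F [ 0.01 -0.22 -3.78] tq [-0.01  -0.006 -0.078] gf 11.0 t 23.62
```

View pics/v7.png

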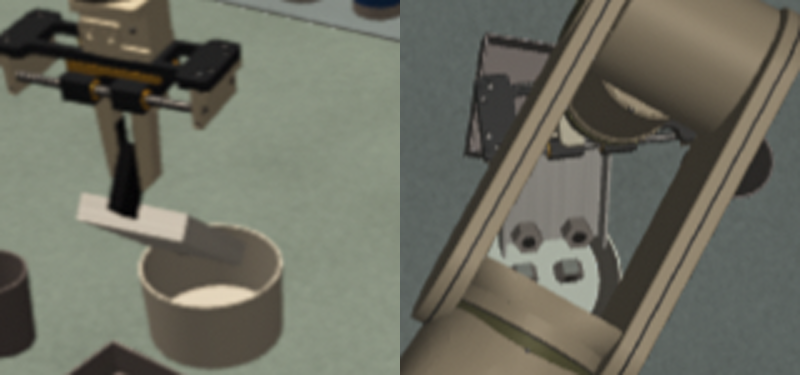

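The tray is steeply tipped with its lip in the tub mouth, and the nuts are sliding off near (527,237)–(568,270). I'll let them finish.

>>> {"api": "play_rows", "payload": {"deltas": [0,0,0,0,8,0,0,0,0,8,0,0,0,0,8,0,0,0,0,8]}}

```text
t: 24.0
tool_pos: [0.5627, -0.2538, 0.2508]
orientation: [3.136, 0.178, 0.0]
force: [-0.2, -0.5, -2.3]
opening: 0.014
gripper_force: 11.0
```

```bash
python3 -c "
from h import *
c=diff('pics/r1.png')
a=c['pixels'][60:210,170:330]; b=snap('top')['pixels'][190:340,370:530]
f=lambda p:cv2.resize(p,(400,375),interpolation=cv2.INTER_CUBIC)
cv2.imwrite('pics/v8.png',np.hstack([f(a),f(b)]))
print(cv2.absdiff(cv2.imread('pics/v7.png'),cv2.imread('pics/v8.png')).max(2)[200:300,500:620].mean())
for i in range(3): print(robot.read_state()['force'])"
```

```text
changed px 1995 F [ 0.34  0.48 -2.45] tq [-0.024  0.092 -0.013] gf 11.0 t 24.05
16.849083333333333
[-0.06632067 -0.10891629 -2.36393855]
[-0.06632067 -0.10891629 -2.36393855]
[-0.06632067 -0.10891629 -2.36393855]
```

>>> {"api": "play_rows", "payload": {"deltas": [0,0,0,0,8,0,0,0,0,8,0,0,0,0,8]}}

```text
t: 24.35
tool_pos: [0.5627, -0.2537, 0.2506]
orientation: [3.137, 0.179, 0.0]
force: [0.0, -0.5, -2.4]
opening: 0.0137
gripper_force: 11.0
```

```bash
python3 -c "
from h import *
F=[]
for i in range(8):
    c=snap('top'); F.append(robot.read_state()['force'][2])
print(np.mean(F))
a=snap('scene')['pixels'][60:210,170:330]; b=c['pixels'][190:340,370:530]
f=lambda p:cv2.resize(p,(400,375),interpolation=cv2.INTER_CUBIC)
cv2.imwrite('pics/v9.png',np.hstack([f(a),f(b)]))"
```

```text
-2.1514884003871044
```

View pics/v9.png

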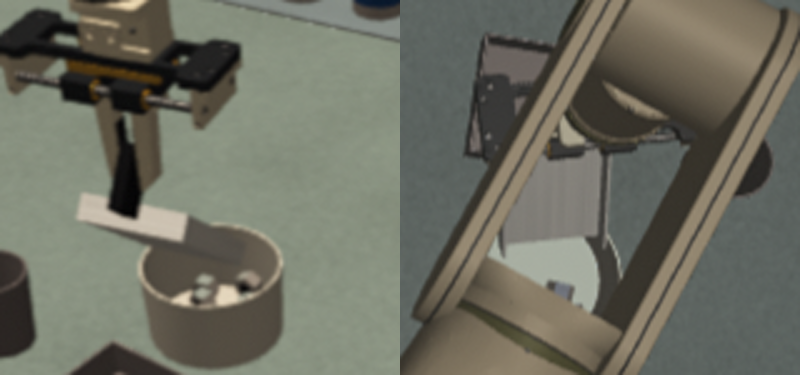

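The tray is empty (2.15 N, its own weight) and the nuts lie in the tub. I'll return the tray.

>>> {"api": "play_rows", "payload": {"deltas": [0,0,0,0,8,0,0,-6,0,8,0,0,-16,0,8,0,0,-22,0,8,0,0,-20,0,8,0,0,-12,0,8,0,0,-4,0,8,2,-6,0,0,8,5,-14,0,0,8,8,-22,0,0,8], "newtons": 50}}

```text
t: 25.63
tool_pos: [0.5721, -0.2102, 0.3285]
orientation: [-3.136, -0.175, 0.004]
force: [0.2, 0.3, -1.8]
opening: 0.0134
gripper_force: 50.0
```

>>> {"api": "play_rows", "payload": {"deltas": [10,-28,0,0,8,11,-31,0,0,8,12,-33,0,0,8,12,-33,0,0,8,11,-31,0,0,8,10,-27,0,0,8,8,-21,0,0,8,5,-13,0,0,8,2,-4,0,0,8,0,0,0,0,8]}}

```text
t: 26.47
tool_pos: [0.6279, 0.0198, 0.3294]
orientation: [-3.136, -0.181, 0.003]
force: [-0.1, -0.1, -2.1]
opening: 0.0136
gripper_force: 50.0
```

>>> {"api": "play_rows", "payload": {"deltas": [0,0,0,0,8,0,0,0,0,8]}}

```text
t: 26.63
tool_pos: [0.628, 0.0171, 0.3304]
orientation: [3.136, 0.176, -0.001]
force: [-0.7, 0.1, -2.4]
opening: 0.0137
gripper_force: 50.0
```

```bash
python3 -c "
from h import *
plan([(.627,.019,.33,-83.2),(.627,.019,.18,None),(.627,.019,.03,None)])
c=snap('top','a9.png')
b=c['pixels'][230:370,360:500]; g=cv2.cvtColor(b,cv2.COLOR_BGR2GRAY)
# tub floor dark blobs (nuts)
x=np.radians(np.arange(0,360,3)); P=np.c_[.439+.072*np.cos(x),-.268+.072*np.sin(x),np.full(len(x),.004)]
m=np.zeros(c['pixels'].shape[:2],np.uint8); cv2.fillPoly(m,[pix(c,P).astype(np.int32)],255)
G=cv2.cvtColor(c['pixels'],cv2.COLOR_BGR2GRAY); print('median floor',np.median(G[m>0]))
k=((G<np.median(G[m>0])-25)&(m>0)).astype(np.uint8); n,l,st,ce=cv2.connectedComponentsWithStats(k)
for i in range(1,n):
    if st[i,4]>15: print(ce[i].round(1),st[i,4],world(c,[ce[i]],.012)[0].round(3))
"
```

```text
t 26.63 tcp [0.628  0.0171 0.3304] yaw(y axis) -83.6 xaxis [ 0.99  0.11 -0.  ] zaxis [-0. -0. -1.] F [-0.7  0.1 -2.4] open 0.0137 gf 50.0 q6 1.4
turn -0.4 (0.1 rows) then shift mm [-0.7 -2.   0.4]  (>=1 rows: each [-0.7 -2.   0.4])
turn 0.0 (0.0 rows) then shift mm [  0.   0. 150.]  (>=4 rows: each [ 0.   0.  37.5])
turn 0.0 (0.0 rows) then shift mm [  0.   0. 150.]  (>=4 rows: each [ 0.   0.  37.5])
median floor 168.0
[420.7 307.6] 690 [ 0.422 -0.26   0.012]
```

>>> {"api": "play_rows", "payload": {"deltas": [-1,-2,15,-0.4,8,0,0,30,0,8,0,0,35,0,8,0,0,30,0,8,0,0,20,0,8,0,0,10,0,8]}}

```text
t: 27.18
tool_pos: [0.6248, 0.0191, 0.1865]
orientation: [-3.136, -0.187, 0.009]
force: [-0.7, -0.5, -2.5]
opening: 0.0134
gripper_force: 50.0
```

>>> {"api": "play_rows", "payload": {"deltas": [0,0,5,0,8,0,0,8,0,8,0,0,8,0,8,0,0,8,0,8,0,0,8,0,8,0,0,8,0,8,0,0,8,0,8,0,0,8,0,8,0,0,8,0,8,0,0,8,0,8], "newtons": 9}}

```text
t: 28.02
tool_pos: [0.6287, 0.0204, 0.1147]
orientation: [3.136, 0.19, 0.006]
force: [2.2, 0.3, 2.3]
opening: 0.0138
gripper_force: 9.0
```

>>> {"api": "play_rows", "payload": {"deltas": [0,0,8,0,8,0,0,8,0,8,0,0,8,0,8,0,0,8,0,8,0,0,8,0,8,0,0,8,0,8]}}

```text
t: 28.52
tool_pos: [0.6266, 0.0203, 0.0644]
orientation: [-3.136, -0.189, 0.001]
force: [0.7, 0.2, 0.6]
opening: 0.0138
gripper_force: 9.0
```

```bash
python3 -c "
from h import *
plan([(.627,.019,.03,-83.2)])"
```

```text
t 28.52 tcp [0.6266 0.0203 0.0644] yaw(y axis) -83.1 xaxis [ 0.99  0.12 -0.  ] zaxis [-0.001  0.    -1.   ] F [0.7 0.2 0.6] open 0.0138 gf 9.0 q6 1.4
turn 0.1 (0.0 rows) then shift mm [ 0.3  1.4 34.4]  (>=1 rows: each [ 0.3  1.4 34.4])
```

Pivoting works; I'll continue down to about .031 and check.

>>> {"api": "play_rows", "payload": {"deltas": [0,1,7,0,8,0,0,7,0,8,0,0,7,0,8,0,0,6,0,8,0,0,4,0,8,0,0,2,0,8,0,0,0,0,8,0,0,0,0,8]}}

```text
t: 29.18
tool_pos: [0.6284, 0.0194, 0.0338]
orientation: [3.136, 0.189, 0.004]
force: [0.7, 0.1, 4.6]
opening: 0.0137
gripper_force: 9.0
```

```bash
python3 -c "
from h import *
state()"
```

```text
t 29.18 tcp [0.6284 0.0194 0.0338] yaw(y axis) -83.1 xaxis [0.99 0.12 0.  ] zaxis [ 0.003  0.    -1.   ] F [0.7 0.1 4.6] open 0.0137 gf 9.0 q6 1.4
```

The tray is seated (4.6 N upward). I'll release, rise and look for the remaining parts.

>>> {"api": "play_rows", "payload": {"deltas": [0,0,-2,0,30,0,0,0,0,45,0,0,0,0,45,0,0,-15,0,45,0,0,-30,0,45,0,0,-30,0,45,0,0,-14,0,45,0,0,0,0,45,0,0,0,0,45], "newtons": 20}}

```text
t: 29.93
tool_pos: [0.6276, 0.0193, 0.124]
orientation: [3.136, 0.189, 0.003]
force: [-0.8, 0.6, -0.3]
opening: 0.0451
gripper_force: 0.0
```

```bash
python3 -c "
from h import *
c=snap('top','a10.png')
for p in [(.438,.351)]: print(np.round(nutfit(c,p,.019,rng=.006),3),np.round(nutfit(c,p,.016,rng=.006),3))
# bright blobs on the mat
g=rect(c,.36,.62,.14,.42,.019,.001).max(2); k=(g>75).astype(np.uint8)
im=c['pixels'][230:320,170:280];cv2.imwrite('pics/m10.png',im)
s=snap('scene','s10.png')
for q,z in (((.561,.2605),.031),((.4895,.3025),.031)):
    # ring centroid
    r=cv2.cvtColor(rect(c,q[0]-.025,q[0]+.025,q[1]-.025,q[1]+.025,z,.0005),cv2.COLOR_BGR2GRAY).astype(float)
    w=np.clip(r-np.percentile(r,60),0,None);i=np.indices(r.shape)
    print('ring',[q[j]-.025+(w*i[j]).sum()/w.sum()*.0005 for j in(0,1)])
plan([(.561,.2605,.12,-83.2),(.561,.2605,.01,None)])
"
```

```text
[0.599 0.438 0.351 0.   ] [0.619 0.438 0.352 0.   ]
ring [np.float64(0.5609441626331075), np.float64(0.2595413939980639)]
ring [np.float64(0.4894075596185225), np.float64(0.3015661251254193)]
t 30.03 tcp [0.6259 0.0194 0.1214] yaw(y axis) -83.1 xaxis [ 0.99  0.12 -0.  ] zaxis [-0.003  0.    -1.   ] F [ 0.1 -0.1  0.2] open 0.0453 gf 0.0 q6 1.4
turn 0.1 (0.0 rows) then shift mm [ -35.9 -247.1    1.4]  (>=7 rows: each [ -5.1 -35.3   0.2])
turn 0.0 (0.0 rows) then shift mm [  0.   0. 110.]  (>=3 rows: each [ 0.   0.  36.7])
```

>>> {"api": "play_rows", "payload": {"deltas": [-3,-17,0,0,45,-5,-35,0,0,45,-5,-36,0,0,45,-5,-36,0,0,45,-5,-36,0,0,45,-5,-36,0,0,45,-5,-33,0,0,45,-3,-17,0,0,45,0,0,0,0,45,0,0,0,0,45]}}

```text
t: 30.87
tool_pos: [0.5602, 0.2595, 0.1213]
orientation: [3.134, 0.193, -0.005]
force: [0.5, -0.5, -0.4]
opening: 0.0453
gripper_force: 0.0
```

```bash
python3 -c "
from h import *
plan([(.561,.260,.12,-83.2),(.561,.260,.01,None),(.561,.260,.12,-83.2),(.621+.038,-.264,.12,-97),(.659,-.264,.014,None),(.659,-.264,.12,None),(.4895,.302,.12,-83),(.4895,.302,.01,None)])
"
```

```text
t 30.87 tcp [0.5602 0.2595 0.1213] yaw(y axis) -83.0 xaxis [ 0.99  0.12 -0.  ] zaxis [-0.003 -0.002 -1.   ] F [ 0.5 -0.5 -0.4] open 0.0453 gf 0.0 q6 1.8
turn 0.2 (0.0 rows) then shift mm [ 0.9 -0.4  1.3]  (>=1 rows: each [ 0.9 -0.4  1.3])
turn 0.0 (0.0 rows) then shift mm [  0.   0. 110.]  (>=3 rows: each [ 0.   0.  36.7])
turn 0.0 (0.0 rows) then shift mm [   0.    0. -110.]  (>=3 rows: each [  0.    0.  -36.7])
turn 13.8 (1.9 rows) then shift mm [161.1 508.2  -0. ]  (>=14 rows: each [11.5 36.3 -0. ])
turn 0.0 (0.0 rows) then shift mm [  0.  -0. 106.]  (>=3 rows: each [ 0.  -0.  35.3])
turn 0.0 (0.0 rows) then shift mm [   0.   -0. -106.]  (>=3 rows: each [  0.   -0.  -35.3])
turn -14.0 (2.0 rows) then shift mm [ -99.3 -582.4   -0. ]  (>=15 rows: each [ -6.6 -38.8  -0. ])
turn 0.0 (0.0 rows) then shift mm [  0.   0. 110.]  (>=3 rows: each [ 0.   0.  36.7])
```

>>> {"api": "play_rows", "payload": {"deltas": [1,0,20,0,45,0,0,35,0,45,0,0,35,0,45,0,0,21,0,45,0,0,0,0,45,0,0,0,0,20,0,0,0,0,20,0,0,0,0,20,0,0,0,0,20,0,0,-15,0,20]}}

```text
t: 31.7
tool_pos: [0.5616, 0.2588, 0.0264]
orientation: [3.135, 0.189, -0.004]
force: [-0.8, -1.3, -0.8]
opening: 0.0293
gripper_force: 19.9
```

>>> {"api": "play_rows", "payload": {"deltas": [0,0,-35,0,20,0,0,-35,7,20,0,0,-25,6.8,20,5,17,0,0,20,11,35,0,0,20,12,36,0,0,20,12,36,0,0,20,12,36,0,0,20,12,36,0,0,20,12,36,0,0,20]}}

```text
t: 32.53
tool_pos: [0.6113, 0.0181, 0.1246]
orientation: [3.136, -0.188, 0.005]
force: [-0.1, 0.7, -0.4]
opening: 0.0296
gripper_force: 19.9
```

>>> {"api": "play_rows", "payload": {"deltas": [12,36,0,0,20,12,36,0,0,20,12,36,0,0,20,12,36,0,0,20,12,36,0,0,20,12,36,0,0,20,9,30,0,0,20,4,14,0,0,20,0,0,0,0,20,0,0,0,0,20]}}

```text
t: 33.37
tool_pos: [0.6638, -0.2488, 0.1234]
orientation: [-3.136, 0.191, -0.001]
force: [-0.2, 0.8, 0.5]
opening: 0.0294
gripper_force: 19.9
```

```bash
python3 -c "
from h import *
plan([(.659,-.264,.12,-97),(.659,-.264,.014,None),(.659,-.264,.12,None),(.4895,.302,.12,-83),(.4895,.302,.01,None)])
c=snap('top','a11.png')
"
```

```text
t 33.37 tcp [ 0.6638 -0.2488  0.1234] yaw(y axis) -97.0 xaxis [ 0.99 -0.12  0.  ] zaxis [ 0.001  0.    -1.   ] F [-0.2  0.8  0.5] open 0.0294 gf 19.9 q6 1.26
turn 0.0 (0.0 rows) then shift mm [-2.9 15.7  3.4]  (>=1 rows: each [-2.9 15.7  3.4])
turn 0.0 (0.0 rows) then shift mm [  0.  -0. 106.]  (>=3 rows: each [ 0.  -0.  35.3])
turn 0.0 (0.0 rows) then shift mm [   0.   -0. -106.]  (>=3 rows: each [  0.   -0.  -35.3])
turn -14.0 (2.0 rows) then shift mm [ -99.3 -582.4   -0. ]  (>=15 rows: each [ -6.6 -38.8  -0. ])
turn 0.0 (0.0 rows) then shift mm [  0.   0. 110.]  (>=3 rows: each [ 0.   0.  36.7])
```

>>> {"api": "play_rows", "payload": {"deltas": [-3,16,4,0,20,0,0,30,0,20,0,0,35,0,20,0,0,25,0,20,0,0,14,0,20,0,0,0,0,20,0,0,0,0,42,0,0,0,0,42,0,0,-20,0,42,0,0,-35,0,45]}}

```text
t: 34.25
tool_pos: [0.6557, -0.2623, 0.0658]
orientation: [-3.133, 0.188, 0.011]
force: [0.0, -0.4, 0.6]
opening: 0.0437
gripper_force: 0.0
```

>>> {"api": "play_rows", "payload": {"deltas": [0,0,-35,-7,45,0,0,-16,-7,45,-3,-18,0,0,45,-6,-36,0,0,45,-6,-36,0,0,45,-6,-36,0,0,45,-6,-36,0,0,45,-6,-36,0,0,45,-6,-36,0,0,45,-6,-36,0,0,45]}}

```text
t: 35.08
tool_pos: [0.5806, 0.0, 0.1224]
orientation: [3.135, 0.195, 0.004]
force: [-0.3, -0.1, 0.3]
opening: 0.0448
gripper_force: 0.0
```

>>> {"api": "play_rows", "payload": {"deltas": [-6,-36,0,0,45,-6,-36,0,0,45,-6,-36,0,0,45,-6,-36,0,0,45,-6,-36,0,0,45,-6,-36,0,0,45,-6,-36,0,0,45,-6,-36,0,0,45,-6,-20,0,0,45,0,0,0,0,45]}}

```text
t: 35.92
tool_pos: [0.4876, 0.3017, 0.1223]
orientation: [-3.133, -0.202, -0.003]
force: [-0.3, 0.1, 0.4]
opening: 0.0452
gripper_force: 0.0
```

```bash
python3 -c "
from h import *
plan([(.4895,.302,.12,-83),(.4895,.302,.01,None),(.4895,.302,.12,-83),(.621,-.267,.12,-97),(.621,-.267,.014,None)])
c=snap('top','a12.png')
b=c['pixels'][195:270,385:465]; t=c['pixels'][215:325,290:350]
r=cv2.cvtColor(rect(c,.621-.06,.621+.06,-.267-.06,-.267+.06,.031,.001),cv2.COLOR_BGR2GRAY); print('bin blob std',r.std(),np.argwhere(r>r.mean()+2.5*r.std()).mean(0)*.001-.06)
"
```

```text
t 35.92 tcp [0.4876 0.3017 0.1223] yaw(y axis) -82.6 xaxis [0.99 0.13 0.  ] zaxis [ 0.002  0.002 -1.   ] F [-0.3  0.1  0.4] open 0.0452 gf 0.0 q6 1.91
turn 0.4 (0.1 rows) then shift mm [ 1.9 -0.   2.3]  (>=1 rows: each [ 1.9 -0.   2.3])
turn 0.0 (0.0 rows) then shift mm [  0.   0. 110.]  (>=3 rows: each [ 0.   0.  36.7])
turn 0.0 (0.0 rows) then shift mm [   0.    0. -110.]  (>=3 rows: each [  0.    0.  -36.7])
turn 14.0 (2.0 rows) then shift mm [199.9 548.7  -0. ]  (>=15 rows: each [13.3 36.6 -0. ])
turn 0.0 (0.0 rows) then shift mm [  0.  -0. 106.]  (>=3 rows: each [ 0.  -0.  35.3])
bin blob std 16.258983950729252 [nan nan]<string>:6: RuntimeWarning: Mean of empty slice.
  ret = um.true_divide(
```

>>> {"api": "play_rows", "payload": {"deltas": [2,0,20,0.4,45,0,0,35,0,45,0,0,35,0,45,0,0,22,0,45,0,0,0,0,45,0,0,0,0,20,0,0,0,0,20,0,0,0,0,20,0,0,0,0,20,0,0,-15,0,20]}}

```text
t: 36.8
tool_pos: [0.4895, 0.2966, 0.0221]
orientation: [3.135, 0.184, -0.005]
force: [-0.9, 0.9, -0.6]
opening: 0.0295
gripper_force: 20.0
```

>>> {"api": "play_rows", "payload": {"deltas": [0,0,-35,0,20,0,0,-35,7,20,0,0,-25,7,20,7,18,0,0,20,13,35,0,0,20,13,36,0,0,20,13,36,0,0,20,13,36,0,0,20,13,36,0,0,20,13,36,0,0,20]}}

```text
t: 37.63
tool_pos: [0.546, 0.0539, 0.1198]
orientation: [-3.135, 0.199, -0.003]
force: [1.4, 0.3, -0.3]
opening: 0.0297
gripper_force: 20.0
```

>>> {"api": "play_rows", "payload": {"deltas": [13,36,0,0,20,13,36,0,0,20,13,36,0,0,20,13,36,0,0,20,13,36,0,0,20,13,36,0,0,20,13,36,0,0,20,13,36,0,0,20,10,28,0,0,20,0,0,0,0,20]}}

```text
t: 38.47
tool_pos: [0.6187, -0.2785, 0.1195]
orientation: [3.132, -0.206, 0.003]
force: [0.6, -0.1, -1.1]
opening: 0.0296
gripper_force: 20.0
```

```bash
python3 -c "
from h import *
plan([(.621,-.267,.12,-97),(.621,-.267,.014,None),(.621,-.267,.12,None),(.438,.351,.10,-60),(.438,.351,.006,None)])
c=snap('top','a12.png')
for z in (.016,.019): print(np.round(nutfit(c,(.438,.351),z,rng=.004),3))
"
```

```text
t 38.47 tcp [ 0.6187 -0.2785  0.1195] yaw(y axis) -97.5 xaxis [ 0.99 -0.13  0.  ] zaxis [ 0.001 -0.003 -1.   ] F [ 0.6 -0.1 -1.1] open 0.0296 gf 20.0 q6 1.21
turn -0.5 (0.1 rows) then shift mm [  0.9 -11.7  -0.5]  (>=1 rows: each [  0.9 -11.7  -0.5])
turn 0.0 (0.0 rows) then shift mm [  0.  -0. 106.]  (>=3 rows: each [ 0.  -0.  35.3])
turn 0.0 (0.0 rows) then shift mm [   0.   -0. -106.]  (>=3 rows: each [  0.   -0.  -35.3])
turn -37.0 (5.2 rows) then shift mm [ 150.5 -626.7   20. ]  (>=17 rows: each [  8.9 -36.9   1.2])
turn 0.0 (0.0 rows) then shift mm [ 0.  0. 94.]  (>=3 rows: each [ 0.   0.  31.3])
[0.617 0.438 0.352 0.   ]
[0.597 0.438 0.351 0.   ]
```

>>> {"api": "play_rows", "payload": {"deltas": [1,-11,2,0,20,0,0,30,0,20,0,0,35,0,20,0,0,25,0,20,0,0,13,0,20,0,0,0,0,20,0,0,0,0,42,0,0,0,0,42,0,0,-20,0,42,0,0,-35,0,45]}}

```text
t: 39.35
tool_pos: [0.6186, -0.2598, 0.066]
orientation: [-3.133, 0.199, 0.009]
force: [0.6, 0.3, -0.4]
opening: 0.0439
gripper_force: 0.0
```

>>> {"api": "play_rows", "payload": {"deltas": [0,0,-35,-7,45,0,0,-16,-7,45,0,0,0,-7,45,0,0,0,-7,45,0,0,0,-7,45,0,0,0,-2,45,5,-18,0,0,45,9,-36,0,0,45,9,-36,0,0,45,9,-36,0,0,45]}}

```text
t: 40.18
tool_pos: [0.5868, -0.1353, 0.1218]
orientation: [3.035, 0.803, 0.005]
force: [0.5, 0.4, -0.6]
opening: 0.0451
gripper_force: 0.0
```

>>> {"api": "play_rows", "payload": {"deltas": [9,-36,0,0,45,9,-36,0,0,45,9,-36,0,0,45,9,-36,0,0,45,9,-36,0,0,45,9,-36,0,0,45,9,-36,0,0,45,9,-36,0,0,45,9,-36,0,0,45,0,0,0,0,45]}}

```text
t: 41.02
tool_pos: [0.4951, 0.1915, 0.122]
orientation: [-3.032, -0.812, -0.006]
force: [0.1, -0.3, 0.0]
opening: 0.0451
gripper_force: 0.0
```

```bash
python3 -c "
from h import *
plan([(.438,.351,.10,-60)])
c=snap('top','a13.png'); p=c['pixels']; o=cv2.imread('pics/a12.png')
f=lambda q,w,h:cv2.resize(q,(w,h),interpolation=cv2.INTER_CUBIC)
u=pix(c,[(.438,.351,.019)])[0].astype(int);print(u)
nut=f(o[u[1]-15:u[1]+15,u[0]-20:u[0]+20],400,300)
tb=f(p[200:335,290:470],800,600)[:, :]
im=np.hstack([np.vstack([nut,f(o[215:335,165:325],400,300)]),f(p[195:335,390:470],400,600)[:600]])
im[300:600,0:200]=f(p[215:305,285:345],200,300)
cv2.imwrite('pics/v10.png',im)
"
```

```text
t 41.02 tcp [0.4951 0.1915 0.122 ] yaw(y axis) -60.0 xaxis [0.87 0.5  0.  ] zaxis [ 0.003  0.003 -1.   ] F [ 0.1 -0.3  0. ] open 0.0451 gf 0.0 q6 1.32
turn -0.0 (0.0 rows) then shift mm [  30.3 -166.7   22. ]  (>=5 rows: each [  6.1 -33.3   4.4])
[190 298]
```

View pics/v10.png

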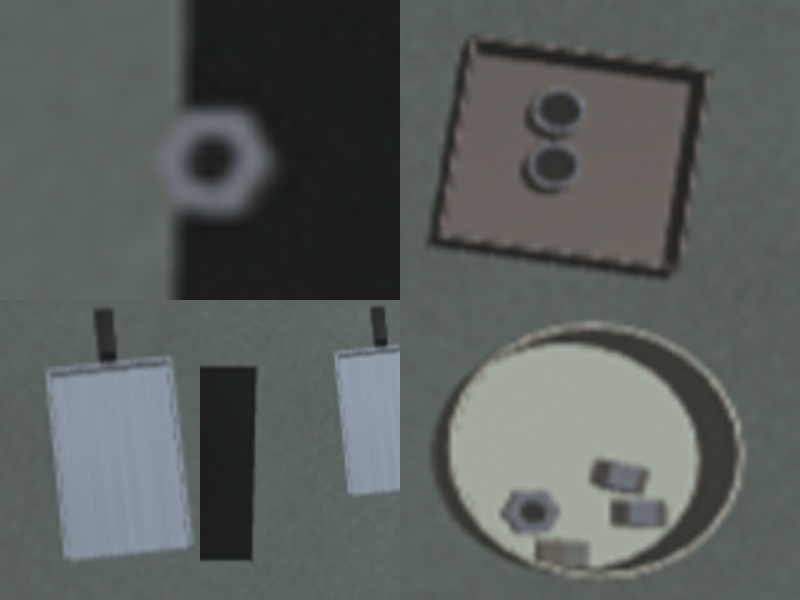

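The final mosaic shows:
- **Nut:** the remaining one straddles the mat edge with flats facing world x.
- **Bin:** both spacers are inside, at (558,110) and (553,165).
- **Tub:** four nuts are in it.
- **Tray:** it is empty and level at its original spot.

Next I'll fetch the last nut.

>>> {"api": "play_rows", "payload": {"deltas": [4,-18,3,0,42,6,-34,5,0,42,7,-36,5,0,42,7,-36,5,0,42,4,-28,3,0,42,2,-14,1,0,42,0,0,0,0,42,0,0,0,0,42]}}

```text
t: 41.73
tool_pos: [0.4407, 0.3445, 0.0987]
orientation: [3.036, 0.807, 0.003]
force: [0.3, -0.5, 0.4]
opening: 0.0421
gripper_force: 0.0
```

```bash
python3 -c "
from h import *
c=snap('top'); b=world(c,[(390+205/5,195+217/4.286)],.019)[0]; print(b)
plan([(.438,.351,.10,-60),(.438,.351,.006,None),(.438,.351,.12,None),(b[0],b[1],.12,-97),(b[0],b[1],.012,None)])
"
```

```text
[ 0.58720107 -0.28893968  0.019     ]
t 41.78 tcp [0.441  0.3438 0.0986] yaw(y axis) -60.3 xaxis [0.87 0.5  0.  ] zaxis [ 0.002  0.    -1.   ] F [0.4 0.1 0.2] open 0.042 gf 0.0 q6 1.62
turn -0.3 (0.0 rows) then shift mm [ 1.  -7.7 -1.4]  (>=1 rows: each [ 1.  -7.7 -1.4])
turn 0.0 (0.0 rows) then shift mm [ 0.  0. 94.]  (>=3 rows: each [ 0.   0.  31.3])
turn 0.0 (0.0 rows) then shift mm [   0.    0. -114.]  (>=3 rows: each [  0.   0. -38.])
turn 37.0 (5.2 rows) then shift mm [226.1 617.   -0. ]  (>=17 rows: each [13.3 36.3 -0. ])
turn 0.0 (0.0 rows) then shift mm [  0.  -0. 108.]  (>=3 rows: each [ 0. -0. 36.])
```

>>> {"api": "play_rows", "payload": {"deltas": [1,-8,0,0,42,0,0,20,0,42,0,0,33,0,42,0,0,28,0,42,0,0,11,0,42,0,0,0,0,42,0,0,0,0,20,0,0,0,0,20,0,0,0,0,20,0,0,0,0,20]}}

```text
t: 42.62
tool_pos: [0.4376, 0.352, 0.0065]
orientation: [-3.037, -0.805, -0.002]
force: [0.9, -1.8, 1.4]
opening: 0.0257
gripper_force: 20.0
```

>>> {"api": "play_rows", "payload": {"deltas": [0,0,-15,0,20,0,0,-35,0,20,0,0,-35,7,20,0,0,-28,7,20,0,0,0,7,20,0,0,0,7,20,0,0,0,7,20,0,0,0,2,20,0,0,0,0,20]}}

```text
t: 43.37
tool_pos: [0.4369, 0.3519, 0.119]
orientation: [-3.135, 0.203, -0.001]
force: [0.4, -0.6, -0.4]
opening: 0.0256
gripper_force: 20.0
```

```bash
python3 -c "
from h import *
plan([(.5872,-.289,.12,-97),(.5872,-.289,.012,None)])
"
```

```text
t 43.37 tcp [0.4369 0.3519 0.119 ] yaw(y axis) -97.4 xaxis [ 0.99 -0.13  0.  ] zaxis [ 0.  0. -1.] F [ 0.4 -0.6 -0.4] open 0.0256 gf 20.0 q6 2.29
turn -0.4 (0.1 rows) then shift mm [227.3 617.8  -1. ]  (>=17 rows: each [13.4 36.3 -0.1])
turn 0.0 (0.0 rows) then shift mm [  0.  -0. 108.]  (>=3 rows: each [ 0. -0. 36.])
```

>>> {"api": "play_rows", "payload": {"deltas": [7,18,0,0,20,13,35,0,0,20,13,36,0,0,20,13,36,0,0,20,13,36,0,0,20,13,36,0,0,20,13,36,0,0,20,13,36,0,0,20,13,36,0,0,20,13,36,0,0,20]}}

```text
t: 44.2
tool_pos: [0.5167, -0.0039, 0.119]
orientation: [-3.135, 0.196, -0.001]
force: [0.7, 0.3, -0.2]
opening: 0.0258
gripper_force: 20.0
```

>>> {"api": "play_rows", "payload": {"deltas": [13,36,0,0,20,13,36,0,0,20,13,36,0,0,20,13,36,0,0,20,13,36,0,0,20,13,36,0,0,20,13,36,0,0,20,8,20,0,0,20,0,0,0,0,20,0,0,0,0,20]}}

```text
t: 45.03
tool_pos: [0.5799, -0.2855, 0.1183]
orientation: [-3.135, 0.201, 0.001]
force: [0.5, 0.6, -0.8]
opening: 0.026
gripper_force: 20.0
```

```bash
python3 -c "
from h import *
plan([(.5872,-.289,.12,-97),(.5872,-.289,.012,None)])
"
```

```text
t 45.03 tcp [ 0.5799 -0.2855  0.1183] yaw(y axis) -97.3 xaxis [ 0.99 -0.13 -0.  ] zaxis [-0.  0. -1.] F [ 0.5  0.6 -0.8] open 0.026 gf 20.0 q6 1.16
turn -0.3 (0.0 rows) then shift mm [ 7.6  2.5 -1.7]  (>=1 rows: each [ 7.6  2.5 -1.7])
turn 0.0 (0.0 rows) then shift mm [  0.  -0. 108.]  (>=3 rows: each [ 0. -0. 36.])
```

>>> {"api": "play_rows", "payload": {"deltas": [8,2,0,0,20,0,0,30,0,20,0,0,35,0,20,0,0,25,0,20,0,0,13,0,20,0,0,0,0,20,0,0,0,0,34,0,0,0,0,34,0,0,-20,0,34,0,0,-35,0,36]}}

```text
t: 45.87
tool_pos: [0.5861, -0.2861, 0.0689]
orientation: [-3.133, 0.199, 0.007]
force: [1.1, -0.1, -0.1]
opening: 0.0354
gripper_force: 0.0
```

>>> {"api": "play_rows", "payload": {"deltas": [0,0,-35,0,40,0,0,-35,0,40,-10,-30,-20,0,40,-10,-36,0,0,40,-10,-36,0,0,40,-10,-36,0,0,40,-10,-36,0,0,40,-10,-36,0,0,40,-10,-36,0,0,40,-10,-36,0,0,40]}}

```text
t: 46.7
tool_pos: [0.5452, 0.0041, 0.1639]
orientation: [3.135, -0.2, 0.008]
force: [0.3, -0.0, 0.4]
opening: 0.0402
gripper_force: 0.0
```

>>> {"api": "play_rows", "payload": {"deltas": [-10,-36,0,0,40,-5,-18,0,0,40,0,0,0,0,40,0,0,0,0,40]}}

```text
t: 47.03
tool_pos: [0.5374, 0.0589, 0.1633]
orientation: [-3.135, 0.195, -0.007]
force: [0.3, -0.8, -0.5]
opening: 0.0403
gripper_force: 0.0
```

```bash
python3 -c "
from h import *
state(); c=snap('top','a15.png'); o=cv2.imread('pics/a13.png')
d=cv2.absdiff(c['pixels'],o).max(2)
k=(d>30).astype(np.uint8); k[:195]=0;k[340:]=0;k[:,:392]=0;k[:,465:]=0
n,l,s,ce=cv2.connectedComponentsWithStats(k)
for i in range(1,n):
    if s[i,4]>5: print('change vs before last nut',ce[i].round(1),s[i,4],world(c,[ce[i]],.019)[0].round(3))
print(np.round(nutfit(c,(.5872,-.289),.019,rng=.008),3), np.round(nutfit(c,(.438,.351),.019,rng=.004),3))
"
```

```text
t 47.03 tcp [0.5374 0.0589 0.1633] yaw(y axis) -97.1 xaxis [ 0.99 -0.12  0.  ] zaxis [ 0.004 -0.    -1.   ] F [ 0.3 -0.8 -0.5] open 0.0403 gf 0.0 q6 1.71
change vs before last nut [429.8 246.4] 16 [ 0.585 -0.286  0.019]
[ 0.312  0.586 -0.287 21.   ] [0.093 0.434 0.355 0.   ]
```

>>> {"api": "play_rows", "payload": {"deltas": [0,0,-20,0,40,0,0,0,0,40,0,0,0,0,40,0,0,0,0,40,0,0,0,0,40]}}

```text
t: 47.5
tool_pos: [0.5361, 0.0572, 0.1799]
orientation: [3.135, -0.201, -0.001]
force: [-0.8, -0.8, 0.1]
opening: 0.0401
gripper_force: 0.0
```

```bash
python3 -c "
from h import *
print(robot.close_job())"
```

```text
the job is handed in; nothing more can be done
None
```

I handed the job in at about 47.5 s with four nuts in the tub, the empty tray back level in its place, and the fifth nut and both spacers in the bin; the hand-in gave no verdict.

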